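# Cure the wooden rings under the craft dryer

### The arm

A 7-joint arm with a two-finger parallel gripper is mounted at the origin on the work surface. World frame = base frame: x ahead of the robot, y to its left, z up, the work surface at z = 0. Lengths are in mm, angles in rad, forces in N, time in s.
With the tool pointing down it reaches from about 425 to 825 mm from the base axis. Payload 3.6 kg.
Tool frame: the origin (TCP) lies where the fingers leave the gripper's body, on its centre line; the fingertips stand 73 mm ahead of it and the grasp point (between the pads) lies 54 mm ahead of it; z points along the fingers, x is the direction in which the jaws open and shut, and the axes are right-handed (so a half turn about z gives the same grasp; the last joint's range is limited). The gripper opens to 85 mm and grips with 20 to 120 N. Pads are 22 mm wide; open, the fingers measure 114 mm over their backs; the gripper's body (76 mm by 85 mm) begins 54 mm behind the grasp point. The pads swing forward as they close: fully open they stand 13 mm farther back than shut.
Start: joints at [1.131, 0.615, -0.013, 1.423, 0.008, 1.103, -0.04], TCP at [260.771, -595.371, 303.897] pointing down, gripper open.
Joint ranges: [-3.12, 3.12], [-0.3, 2.06], [-1.34, 1.32], [0.26, 2.42], [-1.36, 4.5], [0.01, 1.98], [-2.84, 2.84]. Speed limits (rad/s): [2.79, 2.79, 3.14, 3.14, 3.14, 3.14, 3.14].

### API

Orientations are given as a unit quaternion [w, x, y, z].
In Python, from plant import sense, capture, camera_params, sign_off gives the robot as it stands. The module is installed in compiled form; this text tells all that it offers.
- The arm moves only by the tool arm_command, never from a script. Its argument "plan" is a list of rows, each an object with "translation": the shift along the tool's x, y, z in m, a list of three; "yaw": the turn about the tool's z in rad; "fingers": the gripper command: -1 is shut, 1 is fully open, values between are in proportion. A call has 1 to 5 rows; each row is the pose to reach, as a shift and turn from the pose commanded when the call began, along the tool's axes at that moment; what a row does not reach only later rows make up. A row lasts 1/12 s, in which the tool goes at most 41.7 mm and 7.16 degrees, less where a joint would pass 70% of its speed; a pose out of reach is approached as far as the arm can. A call with a gripper value outside its range is refused whole. The fingers move at their own pace and stop on an object; "newtons" is the grip in N (left out, the last holds). Time passes only in rows, so rows that repeat a pose let the fingers close. It gives the time, the measured TCP pose, the force and the opening at its end, in the units of the state.
- sense(): the state, without advancing time (a new reading comes with each control period).
- capture(name): name is "side" or "top"; returns the picture (384x512x3 uint8, red, green, blue); there is no depth.
- camera_params(name): a dict with "fx", "fy", "cx", "cy" (pixels), "eye" and "rotation" of the camera in the world. Camera axes: x right, y up, looking along -z (the intrinsics and any distortion apply to the point x, -y, -z); pixel columns grow to the right and rows downward; lengths in mm; the calibration is good to about 2 mm. A picture is of the moment at which its call begins. camera_params takes no time and is no camera call.
- sign_off(): hands the job in, once; it reports no verdict.
The state is a dict: "clock": time; "qpos": joint angles; "dq": joint speeds; "joint_efforts": joint torques, N m; "ee_pos": TCP position; "ee_rot": TCP orientation; "force": force on the tool from outside, world axes, zero at the start; "ft_torque": the same for the moment, N m; "width": finger opening in mm.
Only numpy, scipy, OpenCV 4.12 (cv2) and the standard library are available. Lean on these libraries where they do the work, as an engineer would, in place of code of your own. Each camera call takes 0.05 s, during which the arm holds its last target. There are 200 camera calls.

### The job

The craft dryer was left on: turn its selector back to the anticlockwise end stop, then pull up the spring plunger of the lamp carriage and park the lamp out of the way, plunger fully home in the end hole farthest from the tray. Then lift every wooden ring off its post on the stand and lay them all flat, side by side, in the shallow metal tray. Finally bring the lamp back to the hole that puts it nearest to the middle of the tray, plunger fully home again, and only then turn the selector to the third click from its end stop; leave the jar, pumpkin and vase alone.

Things in the scene. Friction and masses are not known exactly. Their poses are not given: they have to be found in the camera images.
- ring1: Plain wooden ring, 52 mm outer and 32 mm inner diameter, 30 mm high, about 45 g (mass varies). Two to four of the four rings are present. Origin at its middle, z along its axis (either end may be up). At the start it hangs round the slim pin of a post on the stand, resting flat on the post's shoulder, its middle 55 mm above the bench.
- ring2: Plain wooden ring, 52 mm outer and 32 mm inner diameter, 30 mm high, about 45 g (mass varies). Two to four of the four rings are present. Origin at its middle, z along its axis (either end may be up). At the start it hangs round the slim pin of a post on the stand, resting flat on the post's shoulder, its middle 55 mm above the bench.
- ring3: Plain wooden ring, 52 mm outer and 32 mm inner diameter, 30 mm high, about 45 g (mass varies). Two to four of the four rings are present. Origin at its middle, z along its axis (either end may be up). At the start it hangs round the slim pin of a post on the stand, resting flat on the post's shoulder, its middle 55 mm above the bench.
- ring4: Plain wooden ring, 52 mm outer and 32 mm inner diameter, 30 mm high, about 45 g (mass varies). Two to four of the four rings are present. Origin at its middle, z along its axis (either end may be up). At the start it hangs round the slim pin of a post on the stand, resting flat on the post's shoulder, its middle 55 mm above the bench.
- stand: Fixed plywood board 140 x 170 x 12 mm (x, y, z), origin at the centre of its underside on the bench, z up. Four stepped posts at x = +-33, y = +-45 mm: a shoulder 42 mm in diameter up to 40 mm above the bench, then a pin 14 mm in diameter up to 88 mm. A ring must rise 50 mm to come off. Beside each ring the room is widest along the stand's y axis.
- tray: Fixed shallow aluminium tray, outside 158 x 138 mm (x, y), 12 mm high with a 4 mm floor and 4 mm walls (inside 150 x 130 mm); origin at the centre of its underside on the bench, z up. Four rings fit flat on its floor, two by two. It stands in front of the rail; its place along the rail varies.
- tray_mid (a point): Centre of the tray's inner floor, 4 mm above the bench.
- dryer: Fixed frame of the dryer: a square aluminium rail 24 x 24 mm along its own y axis, 390 mm long, top 172 mm above the bench, on two posts at y = +-198 mm. Origin on the bench under the rail's middle, z up, -x towards the tray. Seven holes 40 mm apart along the rail's top, at y = -120 to +120 mm.
- carriage (a joint): Travel in m of the sleeve that carries the lamp, growing along the dryer's +y axis, 0 to 0.24; the holes lie at 0, 0.04, .. 0.24. It starts locked in the hole at 0.20, over or nearly over the tray, which always stands towards the 0.24 end; the hole at 0, at the far end from the tray, is the parking place. It slides with about 1.5 N of friction once the plunger is up.
- plunger (a joint): Lift in m of the spring plunger on top of the sleeve: 0 fully home in a hole, about 0.009 when its pin rides on the rail between holes, 0.014 its top stop. It must be lifted 10 mm or more to slide; the spring pulls it down with 3 N at 0 and 9 N at the top. The 8 mm pin has a round end and 2 mm of play in all in a hole.
- plunger_knob (a point): Middle of the plunger's black knob, an upright cylinder 25 mm in diameter and 28 mm high with free room round and above; 214 mm above the bench when home; moves with sleeve and plunger. Below the knob a neck 20 mm in diameter stands on the sleeve, whose top is 178 mm above the bench.
- lamp_mid (a point): Middle of the underside of the white lamp hood, 105 mm above the bench, 140 mm from the rail's axis towards the dryer's -x, level with the plunger along the rail. The hood is 130 x 90 mm (x, y) and 34 mm thick, and moves with the carriage.
- control: Fixed grey control box 130 x 120 x 45 mm; origin at the centre of its underside on the bench, z up. The selector sits in the middle of its top.
- dial (a joint): Angle in rad of the selector, 0 at its anticlockwise end stop, growing clockwise seen from above; clicks every 0.42 rad, seven positions from 0 to 2.52; the third click from the stop is 1.26. A spring detent (under 0.1 N m) draws it into the nearest click. It starts four to six clicks from the stop.
- dial_grip (a point): On the selector's vertical axis, 76 mm above the bench: grip height of its upright bar, 14 mm thick, 46 mm long, from 54 to 86 mm above the bench. At 0 the bar lies along the control box's x axis, its white pointer mark towards -x, and it turns with the dial; the point's x axis lies along the bar.
- jar: Bystander: glass jar with black pens, 70 mm in diameter, 75 mm high (pens to 120 mm). Origin at its underside.
- pumpkin: Bystander: cardboard pumpkin, 100 mm in diameter, 80 mm high with its stalk. Origin at its underside.
- vase: Bystander: cardboard vase 66 x 66 x 90 mm with a red flower, 155 mm in all. Origin at its underside.
Mind the look-alikes: they are no part of the job. Leave any black or purple look-alike of the ring2 alone.

How it is judged:
By the outcome, as a careful person would: the job done as asked, in the order asked, and still so for the second after the job is handed in, with the robot touching nothing.
Of ring1, ring2, ring3, ring4 only 2 to 4 are there at a start; the rules pass over those that are not, and their reading is None.
At some moment in a run one of ring1, ring2, ring3, ring4 may be knocked a few centimetres aside while the robot is not near it.
Once in a run the grip may slacken for a moment while it holds something.
It also fails if it takes over 210 s, if anything falls off the work surface, if the arm or the gripper's body presses on something with over 40 N, if the wrist force passes 120 N, or if a joint passes its speed limit or range.

## Working session

There is one attempt and no reset: what is moved stays moved. The work goes in short steps, Python scripts to look and compute and a tool call to move; the robot and the scene stay as the last step left them, time stands still between calls to the robot, and variables do not carry over. Pictures are saved under pics/ and viewed, about 12 in all and at most 16, crops included, and the job is handed in when it is done.

Besides the shell and the picture viewer there is one more tool, called by a JSON object that holds its "api" and its "payload". arm_command: Moves the arm, as the interface text tells. Its arguments: {"type":"object","properties":{"plan":{"type":"array","items":{"type":"object","properties":{"translation":{"type":"array","items":{"type":"number"}},"yaw":{"type":"number"},"fingers":{"type":"number"}}}},"newtons":{"type":"number"}},"required":["plan"]}

```bash
mkdir -p pics
cat > h.py <<'E'
import numpy as np, cv2
from plant import sense, capture, camera_params, sign_off
from scipy.spatial.transform import Rotation as R
def snap(cam,name=None):
    im=capture(cam)
    if name: cv2.imwrite(f'pics/{name}.png',im[:,:,::-1])
    return im
def ray(cam,u,v):
    p=camera_params(cam); d=np.array([(u-p['cx'])/p['fx'],-(v-p['cy'])/p['fy'],-1.])
    if p.get('dist') is not None: print('dist!')
    return np.array(p['eye'],float), np.array(p['rotation'])@d
def onz(cam,u,v,z):
    e,d=ray(cam,u,v); return e+d*(z-e[2])/d[2]
def proj(cam,P):
    p=camera_params(cam); c=np.array(p['rotation']).T@(np.array(P,float)-p['eye'])
    return p['cx']+p['fx']*c[0]/-c[2], p['cy']-p['fy']*c[1]/-c[2]
def st():
    s=sense(); r=R.from_quat(np.roll(s['ee_rot'],-1)).as_matrix()
    print('t',s['clock'],'p',np.round(s['ee_pos'],1),'x',np.round(r[:,0],3),'y',np.round(r[:,1],3),'z',np.round(r[:,2],3),'F',np.round(s['force'],1),'w',s['width'],'q',np.round(s['qpos'],2))
    return s,r
E
python3 - <<'E'
from h import *
for c in('top','side'):
    print(camera_params(c)); im=snap(c,c+'0')
a=cv2.imread('pics/top0.png');b=cv2.imread('pics/side0.png')
cv2.imwrite('pics/t.png',cv2.resize(a,(800,600)));cv2.imwrite('pics/s.png',cv2.resize(b,(800,600)))
st()
E
```

```text
{'fx': 471.40283077584417, 'fy': 471.40283077584417, 'cx': 259.1907958306294, 'cy': 195.15222070090388, 'eye': array([ 470.2282772 ,   22.81317421, 1425.62296352]), 'rotation': array([-0.69650231, -0.03068902,  0.02259304,  0.71654189])}
{'fx': 463.05422050129494, 'fy': 463.05422050129494, 'cx': 261.50554640698255, 'cy': 197.8948548942123, 'eye': array([  65.94900349,  862.93220851, 1105.2934893 ]), 'rotation': array([-0.24276443, -0.09664623,  0.36974923,  0.89163358])}
t 0.1 p [ 260.6 -594.9  302.9] x [ 0.401 -0.916 -0.002] y [-0.916 -0.401  0.   ] z [-0.001  0.002 -1.   ] F [-0.3  0.  -0.2] w 85.39024881207241 q [ 1.13  0.62 -0.01  1.42  0.01  1.1  -0.04]
```

View pics/t.png

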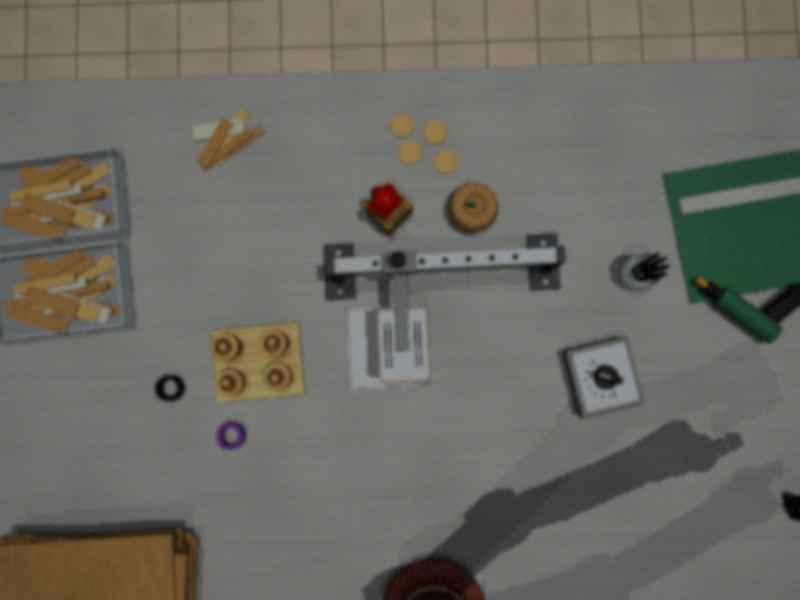

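View pics/s.png

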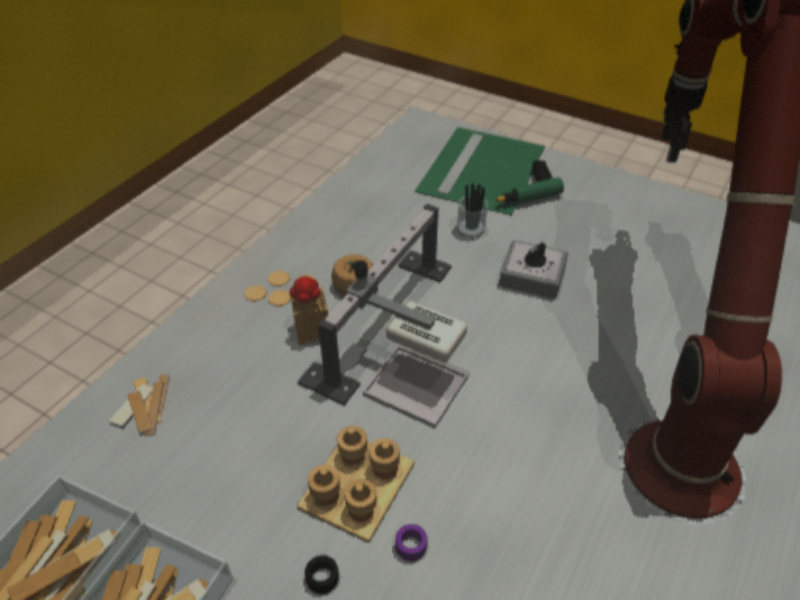

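The top view shows four rings on the stand (800-px scale: 228,347; 275,343; 231,381; 279,377), the knob at (397,260), the tray and lamp around (390,348), and the selector at (605,377). The black and purple rings nearby are look-alikes.

```bash
sed -i "s/p=camera_params(cam)/p=cp(cam)/" h.py
cat >> h.py <<'E'
def cp(cam):
    p=dict(camera_params(cam)); q=np.array(p['rotation']); p['rotation']=R.from_quat(np.roll(q,-1)).as_matrix(); return p
E
python3 - <<'E'
from h import *
a=cv2.imread('pics/top0.png')
print(proj('top',[0,0,0]),proj('side',[0,0,0]))
k=1/1.5625
for n,u,v,z in [('r1',228,347,70),('r2',275,343,70),('r3',231,381,70),('r4',279,377,70),('knob',397,260,228),('dial',605,377,86),('railL',323,265,172),('railR',562,255,172),('boxTL',563,348,45),('boxTR',625,337,45),('boxBR',640,404,45),('boxBL',580,416,45)]:
    print(n,np.round(onz('top',u*k,v*k,z),1))
c=lambda x,y,w,h,s:cv2.resize(a[y:y+h,x:x+w],None,fx=s,fy=s,interpolation=cv2.INTER_CUBIC)
o=np.zeros((600,800,3),np.uint8)
A=c(350,205,70,70,5.7);o[:399,:399]=A[:399,:399]
B=c(125,200,75,65,5.3);o[:344,400:797]=B[:344,:397]
C=c(200,145,170,50,4.7)[:200];o[400:400+C.shape[0],:799]=C[:200,:799]
cv2.imwrite('pics/c1.png',o)
E
```

```text
(np.float64(277.4739557263985), np.float64(390.8046525321332)) (np.float64(435.6423233906746), np.float64(298.30151789210265))
r1 [504.5 365.2  70. ]
r2 [509.4 278.3  70. ]
r3 [441.9 360.3  70. ]
r4 [446.8 271.9  70. ]
knob [635.   46.3 228. ]
dial [ 430.8 -320.4   86. ]
railL [637.8 174.6 172. ]
railR [ 643.  -235.1  172. ]
boxTL [ 485.6 -255.4   45. ]
boxTR [ 502.8 -371.7   45. ]
boxBR [ 378.  -393.2   45. ]
boxBL [ 359.  -281.3   45. ]
```

View pics/c1.png

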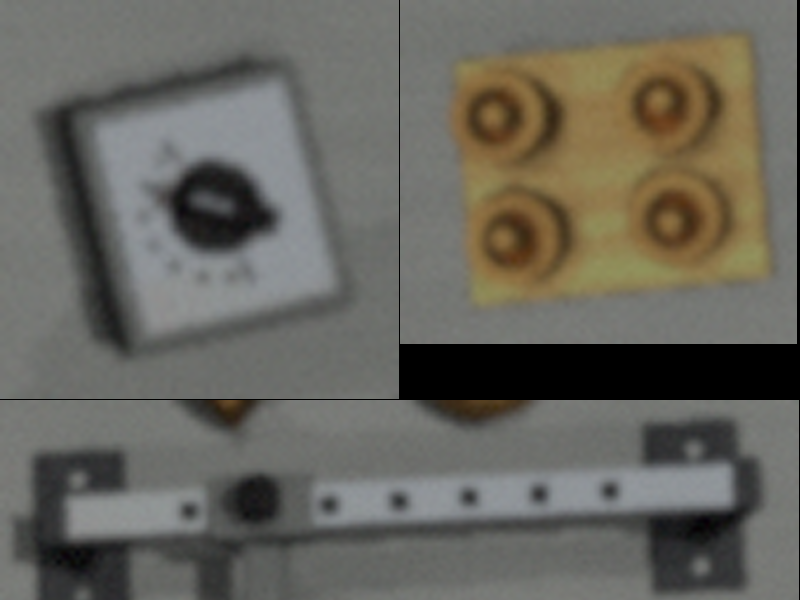

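Run:
```python
from h import *
a=cv2.imread('pics/top0.png'); hsv=cv2.cvtColor(a,cv2.COLOR_BGR2HSV)
def rect(m,x,y,w,h,z,n,cam='top'):
    mm=np.zeros_like(m); mm[y:y+h,x:x+w]=m[y:y+h,x:x+w]
    cs,_=cv2.findContours(mm,cv2.RETR_EXTERNAL,cv2.CHAIN_APPROX_NONE); c=max(cs,key=cv2.contourArea)
    b=cv2.boxPoints(cv2.minAreaRect(c)); P=np.array([onz(cam,u,v,z)[:2] for u,v in b])
    e=[P[1]-P[0],P[2]-P[1]]
    print(n,'ctr',P.mean(0).round(1),'sides',[round(np.linalg.norm(k),1) for k in e],'ang',[round(np.degrees(np.arctan2(k[1],k[0])),1) for k in e])
v=hsv[:,:,2]; print(v[205:275:8,350:420:6])
rect(((v>135)).astype(np.uint8),355,208,62,62,45,'box')
rect(((hsv[:,:,1]>80)&(hsv[:,:,0]>10)&(hsv[:,:,0]<40)).astype(np.uint8),130,200,68,62,12,'stand')
rect(((v>135)).astype(np.uint8),205,155,160,24,172,'rail')
m=(v<60).astype(np.uint8)
mm=np.zeros_like(m);mm[158:172,244:264]=m[158:172,244:264]
M=cv2.moments(mm,True);print('knob',M['m00'],onz('top',M['m10']/M['m00'],M['m01']/M['m00'],222))
mm=np.zeros_like(m);mm[228:252,372:402]=m[228:252,372:402]
M=cv2.moments(mm,True);print('dial',M['m00'],onz('top',M['m10']/M['m00'],M['m01']/M['m00'],70))
for u,w in[(190,511),(330,505),(400,501),(470,497),(540,494),(610,490)]: print(onz('top',200+u/4.7,145+(w-400)/4.7,172).round(1))
# tray corners visible? hand picks top at z=12: 
for u,w in[(350,308),(348,389),(430,308),(428,386)]: print('t/l',onz('top',u*.64,w*.64,12).round(1),onz('top',u*.64,w*.64,139).round(1))
# tray from side view hand picks (z=12)
for u,w in[(364,388),(402,349),(468,378),(432,423)]: print('tray side',onz('side',u*.64,w*.64,12).round(1))
print('knob side', onz('side',361*.64,270*.64,214))
print('dial side',onz('side',537*.64,248*.64,86))
```

```text
[[122 119 120 119 118 116 115 118 118 117 117 118]
 [122 120 121 119 120 117 113 105 111 115 118 117]
 [121 122 103  85  64  83 109 138 146 110 116 119]
 [121 107  41 148 152 144 153 151 154  94 115 115]
 [124 121  48 115 135  85  33  34 149 121 118 119]
 [119 122  74  82 147 103  32  23 113 148 108 108]
 [121 120 112  43 149 140 125 124 152 150  93 112]
 [120 120 111  38 105 139 121  94  88 104 109 112]
 [118 112 113 113 109 110 110 108 111 109 110 112]]
box ctr [ 431.  -330.8] sides [np.float64(96.8), np.float64(107.1)] ang [np.float64(-76.4), np.float64(-167.6)]
stand ctr [476.8 325.2] sides [np.float64(171.6), np.float64(138.2)] ang [np.float64(-86.3), np.float64(-175.6)]
rail ctr [ 643.7 -105.3] sides [np.float64(230.4), np.float64(21.3)] ang [np.float64(-88.9), np.float64(-179.7)]
knob 98.0 [636.98177547  47.97757433 222.        ]
dial 161.0 [ 431.33896027 -326.11794242   70.        ]
[637.8  84.1 172. ]
[638.9   4.3 172. ]
[640.  -35.7 172. ]
[641.1 -75.6 172. ]
[ 641.7 -115.4  172. ]
[ 642.8 -155.3  172. ]
t/l [574.3 143.6  12. ] [565.  132.7 139. ]
t/l [419.3 150.8  12. ] [423.9 139.3 139. ]
t/l [569.9 -10.4  12. ] [560.9  -7.4 139. ]
t/l [420.8  -2.1  12. ] [4.253e+02 2.000e-01 1.390e+02]
tray side [575.2 145.8  12. ]
tray side [563.5  22.1  12. ]
tray side [414.1  21.6  12. ]
tray side [422.6 151.2  12. ]
knob side [635.59467633  48.57959718 214.        ]
dial side [ 427.14032335 -324.30292208   86.        ]
```

{"api": "arm_command", "payload": {"plan": [{"translation": [-0.089,-0.132,0],"yaw": -0.43,"fingers": 1},{"translation": [-0.089,-0.132,0],"yaw": -0.43,"fingers": 1},{"translation": [-0.089,-0.132,0],"yaw": -0.43,"fingers": 1},{"translation": [-0.089,-0.132,0],"yaw": -0.43,"fingers": 1},{"translation": [-0.089,-0.132,0],"yaw": -0.43,"fingers": 1}], "newtons": 40}}

```text
clock: 0.52
ee_pos: [352.4, -452.5, 303.9]
ee_rot: [-0.004, 0.937, -0.349, 0.001]
force: [0.4, 0.2, -0.6]
width: 85.6
```

{"api": "arm_command", "payload": {"plan": [{"translation": [-0.026,-0.157,0],"yaw": -0.43,"fingers": 1},{"translation": [-0.026,-0.157,0],"yaw": -0.43,"fingers": 1},{"translation": [-0.026,-0.157,0],"yaw": -0.43,"fingers": 1},{"translation": [-0.026,-0.157,0],"yaw": -0.43,"fingers": 0},{"translation": [-0.026,-0.157,0],"yaw": -0.43,"fingers": 0}]}}

```text
clock: 0.93
ee_pos: [436.1, -317.8, 304.1]
ee_rot: [-0.003, 0.99, -0.141, 0.001]
force: [0.7, 0.3, -0.0]
width: 63.8
```

```bash
cat >> h.py <<'E'
def go(x,y,z,ang=None):
    s,r=st(); a=np.arctan2(r[1,0],r[0,0]); d=r.T@(np.array([x,y,z])-s['ee_pos'])
    print('ang',round(a,3),'d(m)',np.round(d/1000,4),'yaw',None if ang is None else round(-((ang-a+np.pi)%(2*np.pi)-np.pi),3))
E
python3 - <<'E'
from h import *
go(431,-326,130,-.30)
E
```

```text
t 0.9333 p [ 436.1 -317.8  304.1] x [ 0.96  -0.279  0.002] y [-0.279 -0.96  -0.007] z [ 0.004  0.006 -1.   ] F [ 0.7  0.3 -0. ] w 63.754149269824254 q [ 0.79  0.46 -0.29  1.74  0.14  0.97  0.16]
ang -0.282 d(m) [-0.0029  0.0106  0.1741] yaw 0.018
```

{"api": "arm_command", "payload": {"plan": [{"translation": [0,0,0.04],"yaw": 0,"fingers": -0.1},{"translation": [0,0,0.08],"yaw": 0,"fingers": -0.1},{"translation": [0,0,0.11],"yaw": 0,"fingers": -0.1},{"translation": [0,0,0.11],"yaw": 0,"fingers": -0.1},{"translation": [0,0,0.11],"yaw": 0,"fingers": -0.1}]}}

```text
clock: 1.35
ee_pos: [430.2, -326.4, 192.8]
ee_rot: [-0.001, 0.989, -0.149, -0.002]
force: [-0.4, -0.3, 1.1]
width: 38.5
```

Run:
```python
from h import *
go(431,-326,130,-.30)
a=snap('side','s1'); c=a[110:210,300:400,::-1]
b=snap('top','t1')[195:285,340:430,::-1]
cv2.imwrite('pics/c2.png',np.hstack([cv2.resize(c,(400,400),interpolation=2),cv2.resize(b,(400,400),interpolation=2)]))
```

```text
t 1.35 p [ 430.2 -326.4  192.8] x [ 0.956 -0.294 -0.004] y [-0.294 -0.956 -0.001] z [-0.003  0.002 -1.   ] F [-0.4 -0.3  1.1] w 38.48555989999605 q [ 0.76  0.6  -0.24  1.86  0.2   0.71  0.11]
ang -0.299 d(m) [ 0.0009 -0.0005  0.0628] yaw 0.001
```

View pics/c2.png

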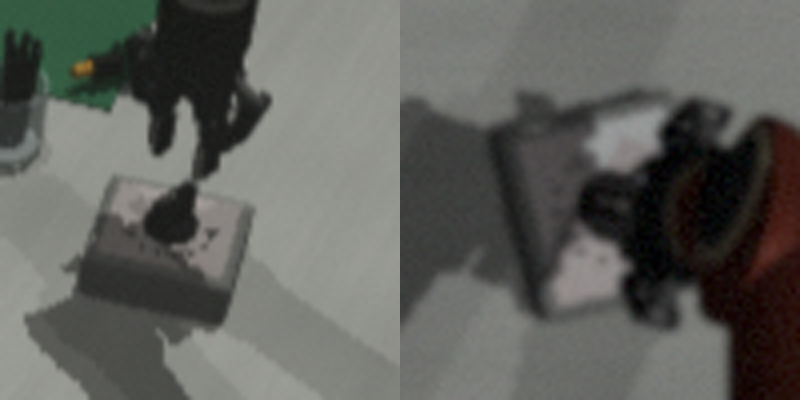

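The open fingers sit over the selector bar (left crop about 180,200), roughly square across it. I'll descend and close.

{"api": "arm_command", "payload": {"plan": [{"translation": [0.001,0,0.03],"yaw": 0,"fingers": -0.1},{"translation": [0.001,0,0.06],"yaw": 0,"fingers": -0.1},{"translation": [0.001,0,0.063],"yaw": 0,"fingers": -0.1},{"translation": [0.001,0,0.063],"yaw": 0,"fingers": -1},{"translation": [0.001,0,0.063],"yaw": 0,"fingers": -1}]}}

```text
clock: 1.87
ee_pos: [433.1, -327.4, 133.0]
ee_rot: [0.001, 0.989, -0.149, 0.002]
force: [0.8, 0.1, 0.5]
width: 15.3
```

{"api": "arm_command", "payload": {"plan": [{"translation": [0,0,0],"yaw": 0,"fingers": -1},{"translation": [0,0,0],"yaw": 0,"fingers": -1},{"translation": [0,0,0],"yaw": 0,"fingers": -1},{"translation": [0,0,0],"yaw": 0,"fingers": -1}]}}

```text
clock: 2.2
ee_pos: [432.7, -327.3, 133.1]
ee_rot: [0.001, 0.989, -0.149, 0.001]
force: [-1.8, 0.3, 7.3]
width: 13.3
```

Run:
```python
from h import *
s,r=st(); print(s['ft_torque'])
```

```text
t 2.2 p [ 432.7 -327.3  133.1] x [ 0.956 -0.294  0.003] y [-0.294 -0.956  0.001] z [ 0.003 -0.002 -1.   ] F [-1.8  0.3  7.3] w 13.31411174898319 q [ 0.74  0.69 -0.2   1.9   0.24  0.57  0.08]
[ 0.09542789  0.38670998 -0.05914012]
```

{"api": "arm_command", "payload": {"plan": [{"translation": [0,0,0],"yaw": -0.11,"fingers": -1},{"translation": [0,0,0],"yaw": -0.22,"fingers": -1},{"translation": [0,0,0],"yaw": -0.33,"fingers": -1},{"translation": [0,0,0],"yaw": -0.44,"fingers": -1},{"translation": [0,0,0],"yaw": -0.55,"fingers": -1}]}}

```text
clock: 2.62
ee_pos: [431.0, -327.1, 133.0]
ee_rot: [0.001, 0.992, 0.128, -0.001]
force: [-5.3, 0.3, 9.2]
width: 13.1
```

{"api": "arm_command", "payload": {"plan": [{"translation": [0,0,0],"yaw": -0.11,"fingers": -1},{"translation": [0,0,0],"yaw": -0.22,"fingers": -1},{"translation": [0,0,0],"yaw": -0.33,"fingers": -1},{"translation": [0,0,0],"yaw": -0.44,"fingers": -1},{"translation": [0,0,0],"yaw": -0.55,"fingers": -1}]}}

```text
clock: 3.03
ee_pos: [429.4, -328.1, 133.0]
ee_rot: [0.001, 0.92, 0.392, -0.003]
force: [-7.5, -1.4, 12.3]
width: 13.2
```

{"api": "arm_command", "payload": {"plan": [{"translation": [0,0,0],"yaw": -0.11,"fingers": -1},{"translation": [0,0,0],"yaw": -0.22,"fingers": -1},{"translation": [0,0,0],"yaw": -0.33,"fingers": -1},{"translation": [0,0,0],"yaw": -0.44,"fingers": -1},{"translation": [0,0,0],"yaw": -0.55,"fingers": -1}]}}

```text
clock: 3.45
ee_pos: [428.6, -329.7, 133.0]
ee_rot: [0.0, 0.78, 0.626, -0.005]
force: [-9.8, -2.3, 14.2]
width: 13.2
```

{"api": "arm_command", "payload": {"plan": [{"translation": [0,0,0],"yaw": -0.11,"fingers": -1},{"translation": [0,0,0],"yaw": -0.22,"fingers": -1},{"translation": [0,0,0],"yaw": -0.33,"fingers": -1},{"translation": [0,0,0],"yaw": -0.42,"fingers": -1},{"translation": [0,0,0],"yaw": -0.42,"fingers": -1}]}}

```text
clock: 3.87
ee_pos: [428.6, -331.1, 133.0]
ee_rot: [-0.0, 0.633, 0.774, -0.006]
force: [-9.6, -5.5, 15.1]
width: 13.0
```

Run:
```python
from h import *
s,r=st(); print(s['ft_torque'],np.arctan2(r[1,0],r[0,0]))
```

```text
t 3.8667 p [ 428.6 -331.1  133. ] x [-0.198  0.98  -0.007] y [ 0.98   0.198 -0.009] z [-0.008 -0.009 -1.   ] F [-9.6 -5.5 15.1] w 12.96279298441277 q [ 1.08  0.8  -0.76  1.89  0.8   0.78  1.63]
[-0.82018247  1.93871202  0.06693646] 1.7700973287351522
```

{"api": "arm_command", "payload": {"plan": [{"translation": [0,0,0],"yaw": -0.05,"fingers": -1},{"translation": [0,0,0],"yaw": -0.05,"fingers": -1},{"translation": [0,0,0],"yaw": -0.04,"fingers": 0},{"translation": [0,0,0],"yaw": -0.04,"fingers": 0},{"translation": [0,0,0],"yaw": -0.04,"fingers": 0}]}}

```text
clock: 4.28
ee_pos: [432.6, -326.7, 131.6]
ee_rot: [0.001, 0.617, 0.787, 0.0]
force: [-0.3, -0.1, -0.1]
width: 42.5
```

{"api": "arm_command", "payload": {"plan": [{"translation": [0,0,0],"yaw": 0,"fingers": 0},{"translation": [0,0,-0.04],"yaw": 0,"fingers": 0},{"translation": [0,0,-0.08],"yaw": 0,"fingers": 0},{"translation": [0,0,-0.12],"yaw": 0,"fingers": 0},{"translation": [0,0,-0.16],"yaw": 0,"fingers": 0}]}}

```text
clock: 4.7
ee_pos: [432.1, -325.9, 292.5]
ee_rot: [-0.0, 0.616, 0.788, 0.001]
force: [1.0, -0.1, -0.8]
width: 42.8
```

{"api": "arm_command", "payload": {"plan": [{"translation": [0,0,-0.02],"yaw": 0.1,"fingers": 0},{"translation": [0,0,-0.04],"yaw": 0.2,"fingers": 0},{"translation": [0,0,-0.04],"yaw": 0.2,"fingers": 0}]}}

```text
clock: 4.95
ee_pos: [434.3, -326.2, 335.4]
ee_rot: [0.004, 0.693, 0.721, 0.001]
force: [0.2, 0.7, 0.1]
width: 42.5
```

Run:
```python
from h import *
go(638,46,330,1.55)
```

```text
t 4.95 p [ 434.3 -326.2  335.4] x [-0.04   0.999 -0.005] y [0.999 0.04  0.008] z [ 0.008 -0.005 -1.   ] F [0.2 0.7 0.1] w 42.549526762616274 q [ 1.19  0.56 -0.93  1.68  0.49  1.15  1.74]
ang 1.611 d(m) [0.3637 0.2184 0.0053] yaw 0.061
```

{"api": "arm_command", "payload": {"plan": [{"translation": [0.033,0.02,0],"yaw": 0,"fingers": 0},{"translation": [0.066,0.04,0],"yaw": 0,"fingers": 0},{"translation": [0.099,0.06,0],"yaw": 0,"fingers": 0},{"translation": [0.132,0.08,0],"yaw": 0,"fingers": 0},{"translation": [0.165,0.1,0],"yaw": 0,"fingers": 0}]}}

```text
clock: 5.37
ee_pos: [525.4, -155.9, 329.8]
ee_rot: [-0.001, 0.692, 0.722, -0.0]
force: [0.7, 0.1, -0.2]
width: 42.5
```

{"api": "arm_command", "payload": {"plan": [{"translation": [0.033,0.02,0],"yaw": 0,"fingers": 0},{"translation": [0.066,0.04,0],"yaw": 0,"fingers": 0},{"translation": [0.099,0.06,0],"yaw": 0,"fingers": 0},{"translation": [0.132,0.08,0],"yaw": 0,"fingers": 0},{"translation": [0.165,0.1,0],"yaw": 0,"fingers": 0}]}}

```text
clock: 5.78
ee_pos: [618.6, 13.3, 329.4]
ee_rot: [-0.001, 0.691, 0.723, -0.001]
force: [0.9, -0.1, 0.4]
width: 42.6
```

{"api": "arm_command", "payload": {"plan": [{"translation": [0.034,0.019,0],"yaw": 0.02,"fingers": 0},{"translation": [0.034,0.019,0],"yaw": 0.02,"fingers": 0},{"translation": [0.034,0.019,0],"yaw": 0.02,"fingers": 0},{"translation": [0.034,0.019,0],"yaw": 0.02,"fingers": 0}]}}

```text
clock: 6.12
ee_pos: [635.5, 46.0, 329.5]
ee_rot: [-0.0, 0.699, 0.715, -0.001]
force: [-0.3, -0.1, 0.2]
width: 43.3
```

Run:
```python
from h import *
go(638,46,270,1.592)
a=snap('side','s2'); c=a[100:200,180:280,::-1]; d=a[130:200,310:380,::-1]
b=snap('top','t2')[205:275,350:420,::-1]
z=lambda i:cv2.resize(i,(266,266),interpolation=2)
cv2.imwrite('pics/c3.png',np.hstack([cv2.resize(c,(400,400),interpolation=2),np.vstack([cv2.resize(d,(200,200),interpolation=2),cv2.resize(b,(200,200),interpolation=2)])]))
```

```text
t 6.1167 p [635.5  46.  329.5] x [-0.023  1.    -0.001] y [ 1.     0.023 -0.002] z [-0.002 -0.001 -1.   ] F [-0.3 -0.1  0.2] w 43.290380711472096 q [ 0.34  0.69 -0.84  1.41  0.52  1.27  1.06]
ang 1.594 d(m) [0.     0.0026 0.0595] yaw 0.002
```

View pics/c3.png

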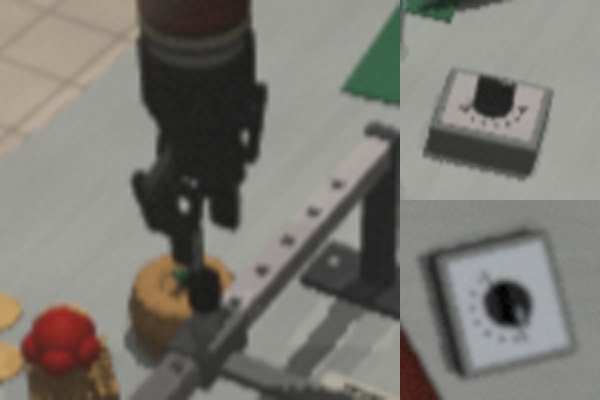

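The selector's white mark (bottom-right crop about 520,320) now points to the box's −x, at the end stop. The open gripper stands over the knob, so I'll descend and grip it.

{"api": "arm_command", "payload": {"plan": [{"translation": [0,0.002,0.03],"yaw": 0,"fingers": 0},{"translation": [0,0.002,0.059],"yaw": 0,"fingers": 0},{"translation": [0,0.002,0.059],"yaw": 0,"fingers": 0},{"translation": [0,0.002,0.059],"yaw": 0,"fingers": -1},{"translation": [0,0.002,0.059],"yaw": 0,"fingers": -1}], "newtons": 70}}

```text
clock: 6.63
ee_pos: [637.9, 45.2, 273.1]
ee_rot: [0.0, 0.7, 0.714, 0.0]
force: [-0.7, -0.7, -3.1]
width: 23.3
```

{"api": "arm_command", "payload": {"plan": [{"translation": [0,0,0],"yaw": 0,"fingers": -1},{"translation": [0,0,0],"yaw": 0,"fingers": -1},{"translation": [0,0,0],"yaw": 0,"fingers": -1},{"translation": [0,0,0],"yaw": 0,"fingers": -1}]}}

```text
clock: 6.97
ee_pos: [637.9, 45.7, 272.8]
ee_rot: [0.001, 0.7, 0.714, 0.0]
force: [-2.0, -1.7, -1.1]
width: 23.1
```

Run:
```python
from h import *
st()
```

```text
t 6.9667 p [637.9  45.7 272.8] x [-0.02   1.    -0.001] y [1.    0.02  0.001] z [ 0.001 -0.001 -1.   ] F [-2.  -1.7 -1.1] w 23.07065317614078 q [ 0.33  0.75 -0.81  1.48  0.57  1.16  1.01]
```

{"api": "arm_command", "payload": {"plan": [{"translation": [0,0,-0.004],"yaw": 0,"fingers": -1},{"translation": [0,0,-0.008],"yaw": 0,"fingers": -1},{"translation": [0,0,-0.012],"yaw": 0,"fingers": -1},{"translation": [0,0,-0.013],"yaw": 0,"fingers": -1},{"translation": [0,0,-0.013],"yaw": 0,"fingers": -1}]}}

```text
clock: 7.38
ee_pos: [637.8, 45.7, 284.6]
ee_rot: [0.0, 0.7, 0.715, -0.0]
force: [1.4, -0.6, -7.9]
width: 23.0
```

{"api": "arm_command", "payload": {"plan": [{"translation": [-0.005,0,0],"yaw": 0,"fingers": -1},{"translation": [-0.01,0,0],"yaw": 0,"fingers": -1},{"translation": [-0.02,0,0],"yaw": 0,"fingers": -1},{"translation": [-0.03,0,0],"yaw": 0,"fingers": -1},{"translation": [-0.03,0,0],"yaw": 0,"fingers": -1}]}}

```text
clock: 7.8
ee_pos: [638.6, 12.1, 284.2]
ee_rot: [0.001, 0.701, 0.713, -0.002]
force: [2.3, -0.9, -8.7]
width: 23.0
```

Run:
```python
from h import *
st()
```

```text
t 7.8 p [638.6  12.1 284.2] x [-0.017  1.    -0.003] y [ 1.     0.017 -0.001] z [-0.001 -0.003 -1.   ] F [ 2.3 -0.9 -8.7] w 22.96484258524452 q [ 0.38  0.73 -0.82  1.47  0.56  1.18  1.07]
```

{"api": "arm_command", "payload": {"plan": [{"translation": [-0.015,0,0],"yaw": 0,"fingers": -1},{"translation": [-0.035,0,0],"yaw": 0,"fingers": -1},{"translation": [-0.055,0,0],"yaw": 0,"fingers": -1},{"translation": [-0.075,0,0],"yaw": 0,"fingers": -1},{"translation": [-0.085,0,0],"yaw": 0,"fingers": -1}]}}

```text
clock: 8.22
ee_pos: [640.3, -72.4, 284.5]
ee_rot: [0.0, 0.701, 0.713, -0.001]
force: [2.2, 0.9, -7.9]
width: 23.1
```

{"api": "arm_command", "payload": {"plan": [{"translation": [-0.015,0,0],"yaw": 0,"fingers": -1},{"translation": [-0.035,0,0],"yaw": 0,"fingers": -1},{"translation": [-0.055,0,0],"yaw": 0,"fingers": -1},{"translation": [-0.07,0,0],"yaw": 0,"fingers": -1},{"translation": [-0.07,0,0],"yaw": 0,"fingers": -1}]}}

```text
clock: 8.63
ee_pos: [641.8, -144.5, 284.2]
ee_rot: [0.001, 0.702, 0.712, -0.002]
force: [2.7, -3.1, -9.5]
width: 23.1
```

Run:
```python
from h import *
st()
```

```text
t 8.6333 p [ 641.8 -144.5  284.2] x [-0.015  1.    -0.004] y [ 1.     0.015 -0.   ] z [-0.    -0.004 -1.   ] F [ 2.7 -3.1 -9.5] w 23.13208034143663 q [ 0.61  0.76 -0.82  1.41  0.58  1.21  1.31]
```

{"api": "arm_command", "payload": {"plan": [{"translation": [-0.004,0,0],"yaw": 0,"fingers": -1},{"translation": [-0.008,0,0],"yaw": 0,"fingers": -1},{"translation": [-0.011,0,0],"yaw": 0,"fingers": -1},{"translation": [-0.011,0,0],"yaw": 0,"fingers": -1}]}}

```text
clock: 8.97
ee_pos: [641.9, -149.3, 284.9]
ee_rot: [-0.0, 0.699, 0.715, 0.0]
force: [1.7, 1.6, -9.1]
width: 22.9
```

Run:
```python
from h import *
st()
```

```text
t 8.9667 p [ 641.9 -149.3  284.9] x [-0.022  1.     0.   ] y [ 1.     0.022 -0.   ] z [-0.  0. -1.] F [ 1.7  1.6 -9.1] w 22.924820508823128 q [ 0.62  0.77 -0.83  1.4   0.57  1.22  1.33]
```

{"api": "arm_command", "payload": {"plan": [{"translation": [-0.002,0,0],"yaw": 0,"fingers": -1},{"translation": [-0.004,0,0],"yaw": 0,"fingers": -1},{"translation": [-0.006,0,0],"yaw": 0,"fingers": -1},{"translation": [-0.006,0,0],"yaw": 0,"fingers": -1}]}}

```text
clock: 9.3
ee_pos: [642.0, -154.8, 284.9]
ee_rot: [-0.001, 0.699, 0.715, 0.001]
force: [1.0, 2.5, -7.8]
width: 23.1
```

{"api": "arm_command", "payload": {"plan": [{"translation": [0,0,0.004],"yaw": 0,"fingers": -1},{"translation": [0,0,0.008],"yaw": 0,"fingers": -1},{"translation": [0,0,0.011],"yaw": 0,"fingers": -1},{"translation": [0,0,0.012],"yaw": 0,"fingers": -1},{"translation": [0,0,0.012],"yaw": 0,"fingers": -1}]}}

```text
clock: 9.72
ee_pos: [642.1, -154.9, 273.2]
ee_rot: [-0.0, 0.699, 0.715, 0.001]
force: [-0.4, 5.5, -3.9]
width: 22.7
```

Run:
```python
from h import *
st()
```

```text
t 9.7167 p [ 642.1 -154.9  273.2] x [-0.022  1.     0.001] y [1.    0.022 0.   ] z [ 0.     0.001 -1.   ] F [-0.4  5.5 -3.9] w 22.72916080801772 q [ 0.63  0.78 -0.82  1.41  0.58  1.2   1.33]
```

{"api": "arm_command", "payload": {"plan": [{"translation": [0,0,0],"yaw": 0,"fingers": 0},{"translation": [0,0,0],"yaw": 0,"fingers": 0},{"translation": [0,0,0],"yaw": 0,"fingers": 0},{"translation": [0,0,-0.03],"yaw": 0,"fingers": 0},{"translation": [0,0,-0.065],"yaw": 0,"fingers": 0}]}}

```text
clock: 10.13
ee_pos: [641.0, -158.2, 336.4]
ee_rot: [-0.001, 0.7, 0.714, -0.003]
force: [1.6, -0.5, 0.0]
width: 42.6
```

Run:
```python
from h import *
st()
a=snap('top','t3')[:,:,::-1]; b=snap('side','s3')[:,:,::-1]
c=lambda a,x,y,w,h,W,H:cv2.resize(a[y:y+h,x:x+w],(W,H),interpolation=cv2.INTER_CUBIC)
o=np.hstack([np.vstack([c(a,120,190,160,75,640,300),c(b,180,90,160,75,640,300)])])
cv2.imwrite('pics/c4.png',o)
```

```text
t 10.1333 p [ 641.  -158.2  336.4] x [-0.019  1.    -0.002] y [ 1.     0.019 -0.005] z [-0.005 -0.002 -1.   ] F [ 1.6 -0.5  0. ] w 42.584309290890275 q [ 0.63  0.73 -0.84  1.32  0.54  1.33  1.38]
```

View pics/c4.png

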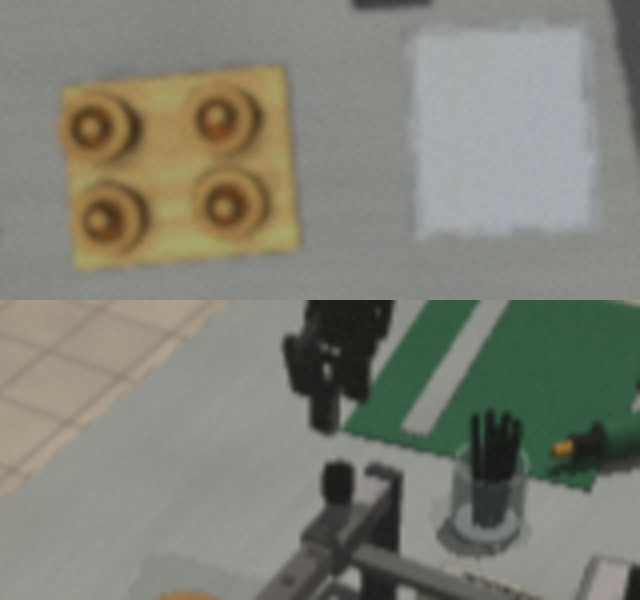

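The tray (upper crop 412–600, 25–238) and the four rings on the stand are fully visible. The lamp carriage is parked at the far end.

Run:
```python
from h import *
a=cv2.imread('pics/top3.png') if 0 else cv2.imread('pics/t3.png'); hsv=cv2.cvtColor(a,cv2.COLOR_BGR2HSV); v=hsv[:,:,2]
m=np.zeros_like(v); m[192:256,218:274]=((v>135)[192:256,218:274])
cs,_=cv2.findContours(m,0,1); c=max(cs,key=cv2.contourArea); b=cv2.boxPoints(cv2.minAreaRect(c))
P=np.array([onz('top',*p,8)[:2] for p in b]);print(P.round(1),P.mean(0))
# knob in side
g=cv2.cvtColor(cv2.imread('pics/s3.png'),cv2.COLOR_BGR2GRAY)
sub=(g<40).astype(np.uint8); mm=np.zeros_like(sub); mm[126:147,256:272]=sub[126:147,256:272]
ys,xs=np.nonzero(mm);print('knob px',xs.mean(),ys.mean(),ys.min(),ys.max())
for z in(214,223): print(z,proj('side',[642.1,-155.3,z]))
g0=cv2.cvtColor(cv2.imread('pics/side0.png'),cv2.COLOR_BGR2GRAY)
print(g0[162:185,231]); print('start',[proj('side',[638.3,45,z]) for z in(200,228)]); print([proj('side',[642.1,-155,z]) for z in(200,228)]); print(g[126:150,264])
# ring positions from stand model
yaw=.07;C=np.array([476.8,325.2]);Rm=np.array([[np.cos(yaw),-np.sin(yaw)],[np.sin(yaw),np.cos(yaw)]])
for x in(-33,33):
  for y in(-45,45):
    w=C+Rm@[x,y]; print(w.round(1),'pin top px',[(round((p[0]-120)*4),round((p[1]-190)*4)) for p in [proj('top',[*w,88])]],[(round((p[0]-120)*4),round((p[1]-190)*4)) for p in [proj('top',[*w,70])]])
```

```text
[[590.6 161.7]
 [585.8  -4.3]
 [397.2   1.3]
 [401.6 165.7]] [493.81293692  81.09547151]
knob px 264.0 135.78846153846155 131 140
214 (np.float64(264.58919769154363), np.float64(134.80857063988557))
223 (np.float64(264.6233555640163), np.float64(132.50285546474592))
[141 130 118 114  85  46  35  35  35  36  28  32  32  30  29  33  42  54
  57  59  58  58  59]
start [(np.float64(231.1185982860271), np.float64(175.36448689429437)), (np.float64(230.73379342819473), np.float64(168.10720715459735))]
[(np.float64(264.4892702632213), np.float64(138.40562072828914)), (np.float64(264.5944439674469), np.float64(131.2630957952188))]
[148 147 143 126  80  40  30  28  28  29  29  30  28  31  32  49  58  61
  61  60  54  59  76  71]
[447. 278.] pin top px [(221, 206)] [(226, 205)]
[440.7 367.8] pin top px [(95, 218)] [(101, 217)]
[512.9 282.6] pin top px [(213, 113)] [(218, 113)]
[506.6 372.4] pin top px [(87, 125)] [(94, 126)]
```

{"api": "arm_command", "payload": {"plan": [{"translation": [0.029,-0.012,0],"yaw": 0,"fingers": 0.6},{"translation": [0.058,-0.025,0],"yaw": 0,"fingers": 0.6},{"translation": [0.088,-0.037,0],"yaw": 0,"fingers": 0.6},{"translation": [0.117,-0.05,0],"yaw": 0,"fingers": 0.6},{"translation": [0.146,-0.062,0],"yaw": 0,"fingers": 0.6}]}}

```text
clock: 10.65
ee_pos: [576.7, -11.0, 338.8]
ee_rot: [0.001, 0.7, 0.714, 0.0]
force: [0.3, 0.2, 0.0]
width: 68.5
```

{"api": "arm_command", "payload": {"plan": [{"translation": [0.029,-0.012,0],"yaw": 0,"fingers": 0.6},{"translation": [0.058,-0.025,0],"yaw": 0,"fingers": 0.6},{"translation": [0.088,-0.037,0],"yaw": 0,"fingers": 0.6},{"translation": [0.117,-0.05,0],"yaw": 0,"fingers": 0.6},{"translation": [0.146,-0.062,0],"yaw": 0,"fingers": 0.6}]}}

```text
clock: 11.07
ee_pos: [511.8, 133.9, 338.8]
ee_rot: [0.001, 0.7, 0.714, 0.001]
force: [1.2, 0.7, 0.8]
width: 68.3
```

{"api": "arm_command", "payload": {"plan": [{"translation": [0.029,-0.012,0],"yaw": 0,"fingers": 0.6},{"translation": [0.058,-0.025,0],"yaw": 0,"fingers": 0.6},{"translation": [0.088,-0.037,0],"yaw": 0,"fingers": 0.6},{"translation": [0.117,-0.05,0],"yaw": 0,"fingers": 0.6},{"translation": [0.146,-0.062,0],"yaw": 0,"fingers": 0.6}]}}

```text
clock: 11.48
ee_pos: [446.9, 278.9, 338.8]
ee_rot: [0.001, 0.7, 0.714, 0.001]
force: [-0.3, 0.4, 0.4]
width: 68.7
```

{"api": "arm_command", "payload": {"plan": [{"translation": [0,0,0.03],"yaw": -0.05,"fingers": 0.6},{"translation": [0,0,0.07],"yaw": -0.05,"fingers": 0.6},{"translation": [0,0,0.11],"yaw": -0.05,"fingers": 0.6},{"translation": [0,0,0.12],"yaw": -0.05,"fingers": 0.6},{"translation": [0,0,0.12],"yaw": -0.05,"fingers": 0.6}]}}

```text
clock: 11.9
ee_pos: [446.6, 276.5, 215.9]
ee_rot: [0.0, 0.682, 0.732, -0.003]
force: [-0.9, -0.6, 0.1]
width: 68.0
```

Run:
```python
from h import *
go(446,276,119,1.64)
P=np.array([onz('top',120+u/4,190+v/4,12)[:2] for u,v in [(412,25),(588,27),(598,232),(416,238)]]);print(P.round(1),P.mean(0).round(1))
c=lambda a,x,y,w,h,W,H:cv2.resize(a[y:y+h,x:x+w],(W,H),interpolation=cv2.INTER_CUBIC)
a=snap('side','s4')[:,:,::-1]; cv2.imwrite('pics/c5.png',c(a,180,250,100,100,500,500))
```

```text
t 11.9 p [446.6 276.5 215.9] x [-0.071  0.997 -0.004] y [ 0.997  0.071 -0.004] z [-0.004 -0.004 -1.   ] F [-0.9 -0.6  0.1] w 68.02794863541746 q [-0.09  0.66 -0.8   1.87  0.6   0.88  0.45]
ang 1.642 d(m) [-0.0001 -0.0003  0.0969] yaw 0.002
[[577.  146.5]
 [571.7  14.2]
 [418.4  11.2]
 [417.6 147. ]] [496.2  79.7]
```

View pics/c5.png

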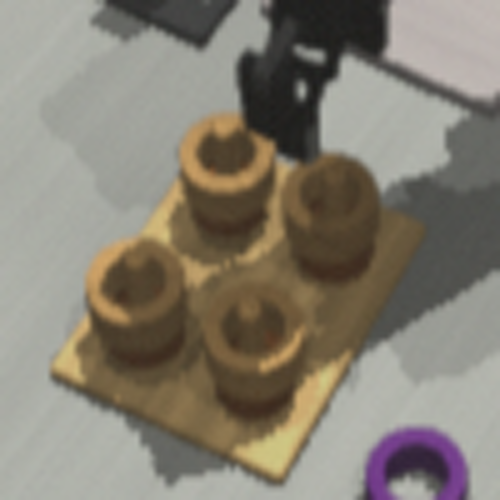

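All four rings sit on their posts with the gripper above the first. The tray centre comes out at (496, 80).

{"api": "arm_command", "payload": {"plan": [{"translation": [0,0,0.035],"yaw": 0,"fingers": 0.6},{"translation": [0,0,0.07],"yaw": 0,"fingers": 0.6},{"translation": [0,0,0.097],"yaw": 0,"fingers": 0.6},{"translation": [0,0,0.097],"yaw": 0,"fingers": 0.6},{"translation": [0,0,0.097],"yaw": 0,"fingers": -1}], "newtons": 40}}

```text
clock: 12.37
ee_pos: [448.0, 279.0, 122.6]
ee_rot: [0.0, 0.682, 0.732, 0.001]
force: [0.4, 0.9, 0.3]
width: 57.9
```

{"api": "arm_command", "payload": {"plan": [{"translation": [0,0,0],"yaw": 0,"fingers": -1},{"translation": [0,0,0],"yaw": 0,"fingers": -1},{"translation": [0,0,0],"yaw": 0,"fingers": -1},{"translation": [0,0,0],"yaw": 0,"fingers": -1},{"translation": [0,0,0],"yaw": 0,"fingers": -1}]}}

```text
clock: 12.78
ee_pos: [448.2, 279.6, 123.8]
ee_rot: [0.001, 0.682, 0.732, 0.003]
force: [-0.1, -0.5, 8.0]
width: 51.0
```

Run:
```python
from h import *
st()
```

```text
t 12.7833 p [448.2 279.6 123.8] x [-0.071  0.997  0.003] y [0.997 0.071 0.005] z [ 0.005  0.004 -1.   ] F [-0.1 -0.5  8. ] w 50.98386819998857 q [-0.18  0.78 -0.67  1.94  0.76  0.69  0.32]
```

{"api": "arm_command", "payload": {"plan": [{"translation": [0,0,-0.02],"yaw": 0,"fingers": -1},{"translation": [0,0,-0.045],"yaw": 0,"fingers": -1},{"translation": [0,0,-0.075],"yaw": 0,"fingers": -1},{"translation": [0,0,-0.1],"yaw": 0,"fingers": -1},{"translation": [0,0,-0.1],"yaw": 0,"fingers": -1}]}}

```text
clock: 13.2
ee_pos: [448.4, 280.6, 226.9]
ee_rot: [0.001, 0.681, 0.732, 0.006]
force: [0.6, 0.7, -0.3]
width: 50.6
```

{"api": "arm_command", "payload": {"plan": [{"translation": [-0.024,0.007,0],"yaw": 0.12,"fingers": -1},{"translation": [-0.047,0.014,0],"yaw": 0.24,"fingers": -1},{"translation": [-0.07,0.021,0],"yaw": 0.36,"fingers": -1},{"translation": [-0.094,0.028,0],"yaw": 0.48,"fingers": -1},{"translation": [-0.1175,0.035,0],"yaw": 0.6,"fingers": -1}]}}

```text
clock: 13.62
ee_pos: [490.3, 162.1, 221.3]
ee_rot: [0.0, 0.869, 0.495, 0.0]
force: [0.2, 0.1, -1.2]
width: 50.9
```

{"api": "arm_command", "payload": {"plan": [{"translation": [-0.0155,0.019,0],"yaw": 0.12,"fingers": -1},{"translation": [-0.031,0.038,0],"yaw": 0.24,"fingers": -1},{"translation": [-0.0465,0.057,0],"yaw": 0.36,"fingers": -1},{"translation": [-0.062,0.076,0],"yaw": 0.48,"fingers": -1},{"translation": [-0.0775,0.095,0],"yaw": 0.6,"fingers": -1}]}}

```text
clock: 14.03
ee_pos: [533.2, 47.3, 221.3]
ee_rot: [0.0, 0.976, 0.216, 0.0]
force: [-0.0, 0.6, -0.2]
width: 50.7
```

{"api": "arm_command", "payload": {"plan": [{"translation": [0,0,0],"yaw": 0.12,"fingers": -1},{"translation": [0,0,0],"yaw": 0.24,"fingers": -1},{"translation": [0,0,0],"yaw": 0.36,"fingers": -1},{"translation": [0,0,0],"yaw": 0.44,"fingers": -1},{"translation": [0,0,0],"yaw": 0.44,"fingers": -1}]}}

```text
clock: 14.45
ee_pos: [532.8, 48.7, 221.3]
ee_rot: [0.0, 1.0, 0.001, 0.0]
force: [0.1, 0.4, 0.1]
width: 50.8
```

Run:
```python
from h import *
go(534,50,90,0)
```

```text
t 14.45 p [532.8  48.7 221.3] x [1.    0.001 0.001] y [ 0.001 -1.     0.   ] z [ 0.001 -0.    -1.   ] F [0.1 0.4 0.1] w 50.80352717209831 q [ 0.11  0.56 -0.37  1.85  0.28  0.78 -0.4 ]
ang 0.001 d(m) [ 0.0011 -0.0013  0.1313] yaw 0.001
```

{"api": "arm_command", "payload": {"plan": [{"translation": [0.001,-0.001,0.035],"yaw": 0,"fingers": -1},{"translation": [0.001,-0.001,0.07],"yaw": 0,"fingers": -1},{"translation": [0.001,-0.001,0.105],"yaw": 0,"fingers": -1},{"translation": [0.001,-0.001,0.127],"yaw": 0,"fingers": -1},{"translation": [0.001,-0.001,0.127],"yaw": 0,"fingers": -1}]}}

```text
clock: 14.87
ee_pos: [531.9, 49.4, 90.2]
ee_rot: [0.0, 1.0, 0.002, -0.004]
force: [0.1, 0.8, 0.4]
width: 50.3
```

{"api": "arm_command", "payload": {"plan": [{"translation": [0,0,0.002],"yaw": 0,"fingers": -1},{"translation": [0,0,0.004],"yaw": 0,"fingers": -1},{"translation": [0,0,0.006],"yaw": 0,"fingers": -1},{"translation": [0,0,0.006],"yaw": 0,"fingers": -1}]}}

```text
clock: 15.2
ee_pos: [534.6, 49.6, 89.1]
ee_rot: [-0.0, 1.0, 0.001, 0.001]
force: [0.6, -0.3, -0.6]
width: 50.9
```

Run:
```python
from h import *
st()
c=lambda a,x,y,w,h,W,H:cv2.resize(a[y:y+h,x:x+w],(W,H),interpolation=cv2.INTER_CUBIC)
a=snap('side','s5')[:,:,::-1]; cv2.imwrite('pics/c6.png',c(a,200,190,110,100,550,500))
```

```text
t 15.2 p [534.6  49.6  89.1] x [1.    0.002 0.002] y [ 0.002 -1.    -0.   ] z [ 0.002  0.    -1.   ] F [ 0.6 -0.3 -0.6] w 50.8804712925851 q [ 0.03  0.76 -0.26  1.94  0.39  0.48 -0.5 ]
```

View pics/c6.png

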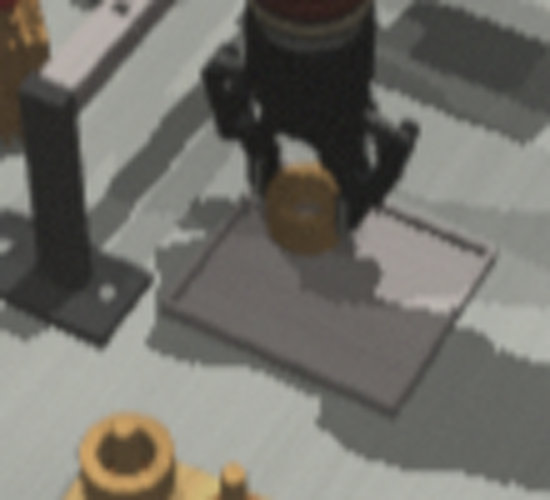

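The ring (around 305,210) looks tilted in the jaws, so I'll look closer before releasing.

Run:
```python
from h import *
c=lambda a,x,y,w,h,W,H:cv2.resize(a[y:y+h,x:x+w],(W,H),interpolation=cv2.INTER_CUBIC)
a=cv2.imread('pics/s5.png'); t=snap('top','t5')[:,:,::-1]
o=np.hstack([c(a,240,210,40,40,400,400),c(t,215,180,60,60,400,400)])
cv2.imwrite('pics/c7.png',cv2.convertScaleAbs(o,alpha=1.5,beta=15))
for P in([534,50,34],[534,50,4],[534,50,19],[534,76,19],[534,24,19]):
    p=proj('side',P); print(P,round((p[0]-240)*10),round((p[1]-210)*10))
```

```text
[534, 50, 34] 209 181
[534, 50, 4] 209 244
[534, 50, 19] 209 213
[534, 76, 19] 166 268
[534, 24, 19] 251 159
```

View pics/c7.png

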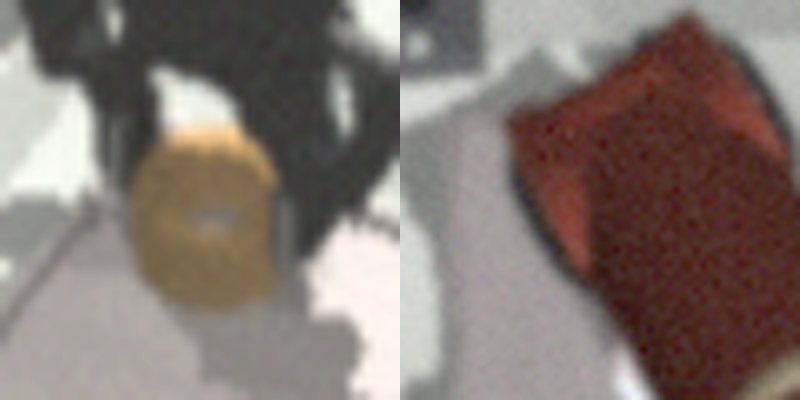

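The ring is in fact flat. Its silhouette (v 125–305) and the grey floor slit at (210,215) match a flat ring with its middle at z = 19, shaded by the gripper. I'll release it gently.

{"api": "arm_command", "payload": {"plan": [{"translation": [0,0,0.001],"yaw": 0,"fingers": 0.4},{"translation": [0,0,0.001],"yaw": 0,"fingers": 0.4},{"translation": [0,0,0.001],"yaw": 0,"fingers": 0.4},{"translation": [0,0,-0.01],"yaw": 0,"fingers": 0.4},{"translation": [0,0,-0.04],"yaw": 0,"fingers": 0.4}]}}

```text
clock: 15.72
ee_pos: [531.8, 49.1, 125.8]
ee_rot: [0.001, 1.0, 0.001, -0.004]
force: [0.1, -0.8, 0.6]
width: 59.9
```

{"api": "arm_command", "payload": {"plan": [{"translation": [0,0,-0.04],"yaw": 0,"fingers": 0.6},{"translation": [0,0,-0.07],"yaw": 0,"fingers": 0.6},{"translation": [0,0,-0.09],"yaw": 0,"fingers": 0.6},{"translation": [0,0,-0.09],"yaw": 0,"fingers": 0.6}]}}

```text
clock: 16.05
ee_pos: [536.3, 50.3, 223.5]
ee_rot: [-0.001, 1.0, 0.001, 0.005]
force: [0.8, 0.7, -0.3]
width: 68.0
```

Run:
```python
from h import *
c=lambda a,x,y,w,h,W,H:cv2.resize(a[y:y+h,x:x+w],(W,H),interpolation=cv2.INTER_CUBIC)
a=snap('side','s6')[:,:,::-1]
cv2.imwrite('pics/c8.png',c(a,180,190,130,150,520,600))
go(440,366,215,1.64)
```

```text
t 16.1 p [535.2  49.8 221.1] x [1.    0.002 0.006] y [ 0.002 -1.    -0.001] z [ 0.006  0.001 -1.   ] F [ 0.1 -0.  -0.7] w 68.48398749615723 q [ 0.11  0.56 -0.37  1.85  0.28  0.78 -0.41]
ang 0.002 d(m) [-0.0946 -0.3164  0.0057] yaw -1.638
```

View pics/c8.png

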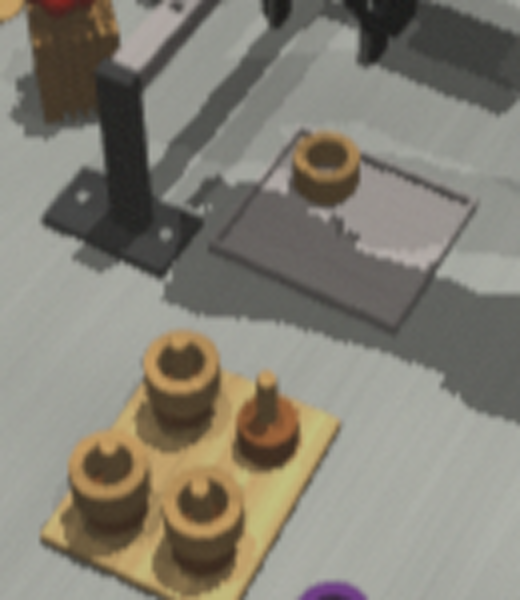

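{"api": "arm_command", "payload": {"plan": [{"translation": [-0.0095,-0.032,0],"yaw": -0.11,"fingers": 0.6},{"translation": [-0.019,-0.064,0],"yaw": -0.22,"fingers": 0.6},{"translation": [-0.028,-0.096,0],"yaw": -0.33,"fingers": 0.6},{"translation": [-0.0375,-0.127,0],"yaw": -0.44,"fingers": 0.6},{"translation": [-0.047,-0.158,0],"yaw": -0.55,"fingers": 0.6}]}}

```text
clock: 16.52
ee_pos: [485.4, 208.3, 217.0]
ee_rot: [0.0, 0.961, 0.275, -0.001]
force: [0.3, 0.4, -0.3]
width: 68.2
```

{"api": "arm_command", "payload": {"plan": [{"translation": [0.0085,-0.032,0],"yaw": -0.11,"fingers": 0.6},{"translation": [0.017,-0.064,0],"yaw": -0.22,"fingers": 0.6},{"translation": [0.0255,-0.096,0],"yaw": -0.33,"fingers": 0.6},{"translation": [0.034,-0.128,0],"yaw": -0.44,"fingers": 0.6},{"translation": [0.043,-0.16,0],"yaw": -0.55,"fingers": 0.6}]}}

```text
clock: 16.93
ee_pos: [438.2, 366.9, 216.8]
ee_rot: [0.0, 0.851, 0.526, -0.001]
force: [0.2, -0.3, -0.1]
width: 68.1
```

{"api": "arm_command", "payload": {"plan": [{"translation": [0,0,0],"yaw": -0.11,"fingers": 0.6},{"translation": [0,0,0],"yaw": -0.22,"fingers": 0.6},{"translation": [0,0,0],"yaw": -0.33,"fingers": 0.6},{"translation": [0,0,0],"yaw": -0.44,"fingers": 0.6},{"translation": [0,0,0],"yaw": -0.54,"fingers": 0.6}]}}

```text
clock: 17.35
ee_pos: [438.8, 365.5, 216.5]
ee_rot: [-0.0, 0.679, 0.734, -0.002]
force: [0.3, 0.2, -0.1]
width: 68.2
```

{"api": "arm_command", "payload": {"plan": [{"translation": [0,0,0.01],"yaw": 0,"fingers": 0.6},{"translation": [0,0,0.02],"yaw": 0,"fingers": 0.6},{"translation": [0,0,0.02],"yaw": 0,"fingers": 0.6}]}}

```text
clock: 17.6
ee_pos: [438.5, 364.5, 194.6]
ee_rot: [0.0, 0.682, 0.731, -0.003]
force: [-1.1, 0.5, -0.3]
width: 68.3
```

Run:
```python
from h import *
go(441,367,116,1.64)
# ring centre check in two views: ring top rim ellipse on s6 for B picks
for n,u,v in(('B',204,500),('D',108,472),('C',182,360)): print(n,onz('side',180+u/4,190+v/4,70).round(1))
```

```text
t 17.6 p [438.5 364.5 194.6] x [-0.069  0.998 -0.004] y [ 0.998  0.069 -0.005] z [-0.004 -0.005 -1.   ] F [-1.1  0.5 -0.3] w 68.27297222484735 q [-0.27  0.74 -0.77  1.77  0.64  0.91  0.32]
ang 1.64 d(m) [0.0027 0.003  0.0786] yaw 0.0
B [436.4 366.6  70. ]
D [500.  380.7  70. ]
C [506.7 285.1  70. ]
```

{"api": "arm_command", "payload": {"plan": [{"translation": [0.002,0.001,0.03],"yaw": 0,"fingers": 0.6},{"translation": [0.002,0.001,0.06],"yaw": 0,"fingers": 0.6},{"translation": [0.002,0.001,0.078],"yaw": 0,"fingers": 0.6},{"translation": [0.002,0.001,0.078],"yaw": 0,"fingers": 0.6},{"translation": [0.002,0.001,0.078],"yaw": 0,"fingers": -1}]}}

```text
clock: 18.02
ee_pos: [439.7, 367.9, 119.0]
ee_rot: [-0.0, 0.682, 0.732, -0.001]
force: [-0.1, 0.6, 0.7]
width: 57.6
```

{"api": "arm_command", "payload": {"plan": [{"translation": [0,0,0],"yaw": 0,"fingers": -1},{"translation": [0,0,0],"yaw": 0,"fingers": -1},{"translation": [0,0,0],"yaw": 0,"fingers": -1},{"translation": [0,0,0],"yaw": 0,"fingers": -1},{"translation": [0,0,0],"yaw": 0,"fingers": -1}]}}

```text
clock: 18.43
ee_pos: [440.5, 368.5, 120.6]
ee_rot: [0.0, 0.682, 0.732, 0.001]
force: [0.4, 0.1, 0.8]
width: 50.7
```

{"api": "arm_command", "payload": {"plan": [{"translation": [0,0,-0.02],"yaw": 0,"fingers": -1},{"translation": [0,0,-0.045],"yaw": 0,"fingers": -1},{"translation": [0,0,-0.075],"yaw": 0,"fingers": -1},{"translation": [0,0,-0.1],"yaw": 0,"fingers": -1},{"translation": [0,0,-0.1],"yaw": 0,"fingers": -1}]}}

```text
clock: 18.85
ee_pos: [441.3, 370.9, 225.5]
ee_rot: [-0.0, 0.682, 0.732, 0.005]
force: [0.0, 0.8, -0.1]
width: 50.7
```

Run:
```python
from h import *
go(458,50,216,0)
```

```text
t 18.85 p [441.3 370.9 225.5] x [-0.071  0.997  0.008] y [0.997 0.071 0.008] z [ 0.007  0.008 -1.   ] F [ 0.   0.8 -0.1] w 50.667161933951306 q [-0.26  0.71 -0.8   1.73  0.61  0.96  0.34]
ang 1.642 d(m) [-0.3214 -0.0063  0.007 ] yaw 1.642
```

{"api": "arm_command", "payload": {"plan": [{"translation": [-0.032,0,0],"yaw": 0.11,"fingers": -1},{"translation": [-0.064,-0.001,0],"yaw": 0.22,"fingers": -1},{"translation": [-0.096,-0.001,0],"yaw": 0.33,"fingers": -1},{"translation": [-0.127,-0.002,0],"yaw": 0.44,"fingers": -1},{"translation": [-0.1585,-0.002,0],"yaw": 0.55,"fingers": -1}]}}

```text
clock: 19.27
ee_pos: [449.1, 208.5, 219.8]
ee_rot: [0.0, 0.856, 0.517, -0.0]
force: [1.2, -0.9, -0.8]
width: 51.0
```

{"api": "arm_command", "payload": {"plan": [{"translation": [-0.0275,0.016,0],"yaw": 0.11,"fingers": -1},{"translation": [-0.055,0.032,0],"yaw": 0.22,"fingers": -1},{"translation": [-0.082,0.049,0],"yaw": 0.33,"fingers": -1},{"translation": [-0.109,0.065,0],"yaw": 0.44,"fingers": -1},{"translation": [-0.1365,0.081,0],"yaw": 0.55,"fingers": -1}]}}

```text
clock: 19.68
ee_pos: [458.3, 50.1, 220.0]
ee_rot: [-0.0, 0.964, 0.265, 0.0]
force: [-0.0, 0.6, -1.2]
width: 50.8
```

{"api": "arm_command", "payload": {"plan": [{"translation": [0,0,0],"yaw": 0.12,"fingers": -1},{"translation": [0,0,0],"yaw": 0.24,"fingers": -1},{"translation": [0,0,0],"yaw": 0.36,"fingers": -1},{"translation": [0,0,0],"yaw": 0.48,"fingers": -1},{"translation": [0,0,0],"yaw": 0.54,"fingers": -1}]}}

```text
clock: 20.1
ee_pos: [458.3, 51.5, 219.9]
ee_rot: [0.0, 1.0, -0.002, 0.0]
force: [-0.6, -0.3, -1.5]
width: 50.8
```

{"api": "arm_command", "payload": {"plan": [{"translation": [0,0,0.02],"yaw": 0,"fingers": -1},{"translation": [0,0,0.05],"yaw": 0,"fingers": -1},{"translation": [0,0,0.08],"yaw": 0,"fingers": -1},{"translation": [0,0,0.1],"yaw": 0,"fingers": -1},{"translation": [0,0,0.1],"yaw": 0,"fingers": -1}]}}

```text
clock: 20.52
ee_pos: [456.3, 51.3, 116.8]
ee_rot: [0.001, 1.0, 0.001, -0.004]
force: [0.5, -0.1, -0.2]
width: 50.8
```

Run:
```python
from h import *
go(458,50,85,0)
```

```text
t 20.5167 p [456.3  51.3 116.8] x [ 1.     0.003 -0.008] y [ 0.003 -1.     0.001] z [-0.008 -0.001 -1.   ] F [ 0.5 -0.1 -0.2] w 50.753118039928175 q [ 0.02  0.65 -0.27  2.13  0.41  0.41 -0.57]
ang 0.003 d(m) [0.0019 0.0013 0.0318] yaw 0.003
```

{"api": "arm_command", "payload": {"plan": [{"translation": [0,0.001,0.012],"yaw": 0,"fingers": -1},{"translation": [0,0.001,0.024],"yaw": 0,"fingers": -1},{"translation": [0,0.001,0.031],"yaw": 0,"fingers": -1},{"translation": [0,0.001,0.034],"yaw": 0,"fingers": -1},{"translation": [0,0.001,0.034],"yaw": 0,"fingers": -1}]}}

```text
clock: 20.93
ee_pos: [458.6, 50.7, 86.1]
ee_rot: [-0.0, 1.0, 0.001, 0.0]
force: [-0.5, -0.5, -1.0]
width: 50.6
```

{"api": "arm_command", "payload": {"plan": [{"translation": [0,0,0.001],"yaw": 0,"fingers": -1},{"translation": [0,0,0.001],"yaw": 0,"fingers": -1}]}}

```text
clock: 21.1
ee_pos: [458.9, 50.7, 85.5]
ee_rot: [-0.0, 1.0, 0.001, 0.001]
force: [-0.3, 0.3, 0.2]
width: 50.7
```

Run:
```python
from h import *
st()
```

```text
t 21.1 p [458.9  50.7  85.5] x [1.    0.002 0.001] y [ 0.002 -1.    -0.   ] z [ 0.001  0.    -1.   ] F [-0.3  0.3  0.2] w 50.674924485723146 q [-0.01  0.71 -0.21  2.15  0.45  0.32 -0.6 ]
```

{"api": "arm_command", "payload": {"plan": [{"translation": [0,0,0],"yaw": 0,"fingers": 0.4},{"translation": [0,0,0],"yaw": 0,"fingers": 0.4},{"translation": [0,0,0],"yaw": 0,"fingers": 0.4},{"translation": [0,0,-0.01],"yaw": 0,"fingers": 0.4},{"translation": [0,0,-0.04],"yaw": 0,"fingers": 0.4}]}}

```text
clock: 21.52
ee_pos: [456.8, 50.4, 122.9]
ee_rot: [0.001, 1.0, 0.001, -0.004]
force: [1.0, -0.6, -0.5]
width: 59.7
```

{"api": "arm_command", "payload": {"plan": [{"translation": [0,0,-0.04],"yaw": 0,"fingers": 0.6},{"translation": [0,0,-0.07],"yaw": 0,"fingers": 0.6},{"translation": [0,0,-0.09],"yaw": 0,"fingers": 0.6},{"translation": [0,0,-0.09],"yaw": 0,"fingers": 0.6}]}}

```text
clock: 21.85
ee_pos: [460.6, 51.0, 219.0]
ee_rot: [-0.001, 1.0, 0.001, 0.005]
force: [0.8, -0.1, -0.9]
width: 68.5
```

{"api": "arm_command", "payload": {"plan": [{"translation": [0.005,-0.023,0],"yaw": -0.11,"fingers": 0.6},{"translation": [0.011,-0.046,0],"yaw": -0.22,"fingers": 0.6},{"translation": [0.016,-0.07,0],"yaw": -0.33,"fingers": 0.6},{"translation": [0.022,-0.093,0],"yaw": -0.44,"fingers": 0.6},{"translation": [0.027,-0.116,0],"yaw": -0.55,"fingers": 0.6}]}}

```text
clock: 22.27
ee_pos: [485.2, 167.4, 214.2]
ee_rot: [0.0, 0.961, 0.275, -0.001]
force: [0.7, -0.3, -0.2]
width: 67.9
```

{"api": "arm_command", "payload": {"plan": [{"translation": [0.017,-0.017,0],"yaw": -0.11,"fingers": 0.6},{"translation": [0.034,-0.034,0],"yaw": -0.22,"fingers": 0.6},{"translation": [0.05,-0.051,0],"yaw": -0.33,"fingers": 0.6},{"translation": [0.067,-0.068,0],"yaw": -0.44,"fingers": 0.6},{"translation": [0.084,-0.085,0],"yaw": -0.55,"fingers": 0.6}]}}

```text
clock: 22.68
ee_pos: [512.0, 283.7, 213.8]
ee_rot: [0.0, 0.851, 0.526, -0.001]
force: [0.2, 0.3, -0.6]
width: 68.4
```

{"api": "arm_command", "payload": {"plan": [{"translation": [0,0,0],"yaw": -0.11,"fingers": 0.6},{"translation": [0,0,0],"yaw": -0.22,"fingers": 0.6},{"translation": [0,0,0],"yaw": -0.33,"fingers": 0.6},{"translation": [0,0,0],"yaw": -0.44,"fingers": 0.6},{"translation": [0,0,0.01],"yaw": -0.54,"fingers": 0.6}]}}

```text
clock: 23.1
ee_pos: [512.6, 283.6, 205.3]
ee_rot: [0.0, 0.68, 0.734, 0.001]
force: [-0.1, 1.2, -0.8]
width: 68.4
```

{"api": "arm_command", "payload": {"plan": [{"translation": [0,0,0],"yaw": 0,"fingers": 0.6},{"translation": [0,0,0],"yaw": 0,"fingers": 0.6},{"translation": [0,0,0],"yaw": 0,"fingers": 0.6}]}}

```text
clock: 23.35
ee_pos: [512.1, 282.9, 204.6]
ee_rot: [-0.0, 0.682, 0.731, -0.0]
force: [0.1, -0.7, 0.1]
width: 68.5
```

Run:
```python
from h import *
c=lambda a,x,y,w,h,W,H:cv2.resize(a[y:y+h,x:x+w],(W,H),interpolation=cv2.INTER_CUBIC)
a=snap('side','s7')[:,:,::-1]
cv2.imwrite('pics/c9.png',c(a,180,190,130,150,520,600))
go(513,282,117,1.64)
```

```text
t 23.4 p [512.2 283.1 205. ] x [-0.07   0.998 -0.   ] y [ 0.998  0.07  -0.   ] z [-0. -0. -1.] F [ 0.3  0.  -0. ] w 67.91900234829808 q [-0.07  0.76 -0.81  1.72  0.65  0.96  0.51]
ang 1.64 d(m) [-0.0012  0.0007  0.088 ] yaw 0.0
```

View pics/c9.png

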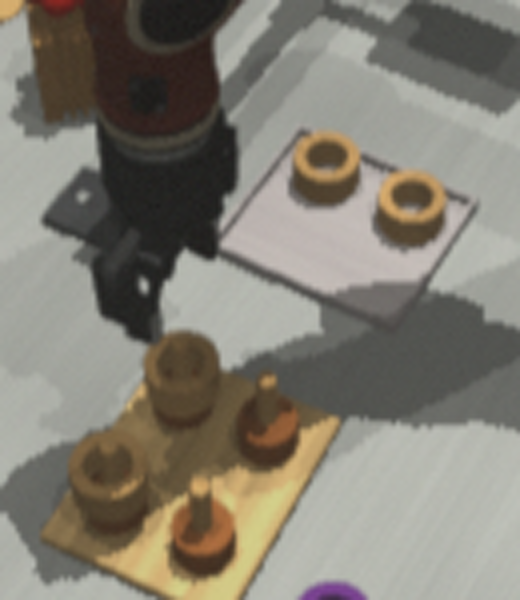

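Two rings lie flat in the tray (325,167 and 410,207). The gripper is over the third.

{"api": "arm_command", "payload": {"plan": [{"translation": [0,0,0.03],"yaw": 0,"fingers": 0.6},{"translation": [0,0,0.06],"yaw": 0,"fingers": 0.6},{"translation": [0,0,0.09],"yaw": 0,"fingers": 0.6},{"translation": [0,0,0.09],"yaw": 0,"fingers": 0.6},{"translation": [0,0,0.09],"yaw": 0,"fingers": -1}]}}

```text
clock: 23.82
ee_pos: [511.8, 282.8, 114.4]
ee_rot: [-0.0, 0.682, 0.732, -0.001]
force: [0.5, 1.2, 0.8]
width: 57.5
```

{"api": "arm_command", "payload": {"plan": [{"translation": [0,0,0],"yaw": 0,"fingers": -1},{"translation": [0,0,0],"yaw": 0,"fingers": -1},{"translation": [0,0,0],"yaw": 0,"fingers": -1},{"translation": [0,0,0],"yaw": 0,"fingers": -1},{"translation": [0,0,0],"yaw": 0,"fingers": -1}]}}

```text
clock: 24.23
ee_pos: [512.7, 283.3, 116.0]
ee_rot: [0.0, 0.682, 0.732, 0.001]
force: [0.9, 0.0, 2.5]
width: 51.5
```

{"api": "arm_command", "payload": {"plan": [{"translation": [0,0,-0.02],"yaw": 0,"fingers": -1},{"translation": [0,0,-0.045],"yaw": 0,"fingers": -1},{"translation": [0,0,-0.075],"yaw": 0,"fingers": -1},{"translation": [0,0,-0.1],"yaw": 0,"fingers": -1},{"translation": [0,0,-0.1],"yaw": 0,"fingers": -1}]}}

```text
clock: 24.65
ee_pos: [513.8, 285.5, 220.8]
ee_rot: [0.001, 0.682, 0.732, 0.005]
force: [0.3, 0.5, 0.2]
width: 50.8
```

Run:
```python
from h import *
go(534,111,216,0)
```

```text
t 24.65 p [513.8 285.5 220.8] x [-0.071  0.997  0.006] y [0.997 0.071 0.009] z [ 0.009  0.007 -1.   ] F [0.3 0.5 0.2] w 50.806803744677964 q [-0.06  0.74 -0.83  1.7   0.64  0.98  0.52]
ang 1.642 d(m) [-0.1755  0.0077  0.0038] yaw 1.642
```

{"api": "arm_command", "payload": {"plan": [{"translation": [-0.017,0,0],"yaw": 0.11,"fingers": -1},{"translation": [-0.034,0.001,0],"yaw": 0.22,"fingers": -1},{"translation": [-0.052,0.002,0],"yaw": 0.33,"fingers": -1},{"translation": [-0.069,0.003,0],"yaw": 0.44,"fingers": -1},{"translation": [-0.0865,0.003,0],"yaw": 0.55,"fingers": -1}]}}

```text
clock: 25.07
ee_pos: [521.4, 196.0, 214.8]
ee_rot: [0.0, 0.856, 0.517, -0.0]
force: [-0.1, -0.1, 0.8]
width: 51.2
```

{"api": "arm_command", "payload": {"plan": [{"translation": [-0.0145,0.01,0],"yaw": 0.11,"fingers": -1},{"translation": [-0.029,0.019,0],"yaw": 0.22,"fingers": -1},{"translation": [-0.043,0.029,0],"yaw": 0.33,"fingers": -1},{"translation": [-0.058,0.038,0],"yaw": 0.44,"fingers": -1},{"translation": [-0.072,0.048,0],"yaw": 0.55,"fingers": -1}]}}

```text
clock: 25.48
ee_pos: [530.4, 110.0, 214.8]
ee_rot: [0.0, 0.964, 0.265, -0.0]
force: [-0.5, -0.0, -0.6]
width: 51.0
```

{"api": "arm_command", "payload": {"plan": [{"translation": [0,0,0],"yaw": 0.12,"fingers": -1},{"translation": [0,0,0],"yaw": 0.24,"fingers": -1},{"translation": [0,0,0],"yaw": 0.36,"fingers": -1},{"translation": [0,0,0],"yaw": 0.48,"fingers": -1},{"translation": [0,0,0],"yaw": 0.54,"fingers": -1}]}}

```text
clock: 25.9
ee_pos: [530.5, 111.0, 214.9]
ee_rot: [0.0, 1.0, -0.001, -0.0]
force: [-0.2, -0.1, -0.3]
width: 51.4
```

{"api": "arm_command", "payload": {"plan": [{"translation": [0,0,0.02],"yaw": 0,"fingers": -1},{"translation": [0,0,0.05],"yaw": 0,"fingers": -1},{"translation": [0,0,0.08],"yaw": 0,"fingers": -1},{"translation": [0,0,0.1],"yaw": 0,"fingers": -1},{"translation": [0,0,0.1],"yaw": 0,"fingers": -1}]}}

```text
clock: 26.32
ee_pos: [528.1, 110.2, 111.0]
ee_rot: [0.001, 1.0, 0.001, -0.004]
force: [-0.4, -0.5, -0.6]
width: 51.2
```

Run:
```python
from h import *
go(531,111,82,0)
```

```text
t 26.3167 p [528.1 110.2 111. ] x [ 1.     0.003 -0.009] y [ 0.003 -1.     0.002] z [-0.009 -0.002 -1.   ] F [-0.4 -0.5 -0.6] w 51.18633520275081 q [-0.04  0.74 -0.31  1.91  0.4   0.56 -0.63]
ang 0.003 d(m) [ 0.0031 -0.0008  0.029 ] yaw 0.003
```

{"api": "arm_command", "payload": {"plan": [{"translation": [0,0,0.012],"yaw": 0,"fingers": -1},{"translation": [0,0,0.024],"yaw": 0,"fingers": -1},{"translation": [0,0,0.03],"yaw": 0,"fingers": -1},{"translation": [0,0,0.033],"yaw": 0,"fingers": -1},{"translation": [0,0,0.033],"yaw": 0,"fingers": -1}]}}

```text
clock: 26.73
ee_pos: [530.9, 111.1, 82.2]
ee_rot: [-0.0, 1.0, 0.001, 0.0]
force: [1.0, 0.0, 0.3]
width: 51.2
```

{"api": "arm_command", "payload": {"plan": [{"translation": [0,0,0],"yaw": 0,"fingers": -1},{"translation": [0,0,0],"yaw": 0,"fingers": -1}]}}

```text
clock: 26.9
ee_pos: [531.3, 111.1, 82.8]
ee_rot: [-0.0, 1.0, 0.001, 0.001]
force: [0.4, -0.6, -0.6]
width: 51.4
```

Run:
```python
from h import *
st()
```

```text
t 26.9 p [531.3 111.1  82.8] x [1.    0.002 0.002] y [ 0.002 -1.    -0.   ] z [ 0.002  0.    -1.   ] F [ 0.4 -0.6 -0.6] w 51.35919675368489 q [-0.07  0.78 -0.28  1.92  0.43  0.49 -0.65]
```

{"api": "arm_command", "payload": {"plan": [{"translation": [0,0,0.0015],"yaw": 0,"fingers": 0.4},{"translation": [0,0,0.0015],"yaw": 0,"fingers": 0.4},{"translation": [0,0,0.0015],"yaw": 0,"fingers": 0.4},{"translation": [0,0,-0.01],"yaw": 0,"fingers": 0.4},{"translation": [0,0,-0.04],"yaw": 0,"fingers": 0.4}]}}

```text
clock: 27.32
ee_pos: [528.7, 110.3, 119.9]
ee_rot: [0.001, 1.0, 0.001, -0.004]
force: [0.7, -1.4, -0.6]
width: 59.7
```

{"api": "arm_command", "payload": {"plan": [{"translation": [0,0,-0.04],"yaw": 0,"fingers": 0.6},{"translation": [0,0,-0.07],"yaw": 0,"fingers": 0.6},{"translation": [0,0,-0.09],"yaw": 0,"fingers": 0.6},{"translation": [0,0,-0.09],"yaw": 0,"fingers": 0.6}]}}

```text
clock: 27.65
ee_pos: [533.1, 112.0, 217.6]
ee_rot: [-0.001, 1.0, 0.001, 0.005]
force: [1.0, 0.2, -1.0]
width: 68.2
```

{"api": "arm_command", "payload": {"plan": [{"translation": [-0.002,-0.026,0],"yaw": -0.11,"fingers": 0.6},{"translation": [-0.005,-0.052,0],"yaw": -0.22,"fingers": 0.6},{"translation": [-0.007,-0.078,0],"yaw": -0.33,"fingers": 0.6},{"translation": [-0.01,-0.104,0],"yaw": -0.44,"fingers": 0.6},{"translation": [-0.012,-0.1305,0],"yaw": -0.55,"fingers": 0.6}]}}

```text
clock: 28.07
ee_pos: [517.9, 242.1, 211.8]
ee_rot: [0.0, 0.961, 0.275, -0.001]
force: [0.7, 0.7, -0.6]
width: 68.0
```

{"api": "arm_command", "payload": {"plan": [{"translation": [0.012,-0.023,0],"yaw": -0.11,"fingers": 0.6},{"translation": [0.023,-0.047,0],"yaw": -0.22,"fingers": 0.6},{"translation": [0.035,-0.07,0],"yaw": -0.33,"fingers": 0.6},{"translation": [0.046,-0.094,0],"yaw": -0.44,"fingers": 0.6},{"translation": [0.058,-0.1175,0],"yaw": -0.55,"fingers": 0.6}]}}

```text
clock: 28.48
ee_pos: [505.7, 372.6, 211.6]
ee_rot: [0.0, 0.851, 0.526, -0.001]
force: [-0.3, -0.2, -0.2]
width: 68.4
```

{"api": "arm_command", "payload": {"plan": [{"translation": [0,0,0],"yaw": -0.11,"fingers": 0.6},{"translation": [0,0,0],"yaw": -0.22,"fingers": 0.6},{"translation": [0,0,0],"yaw": -0.33,"fingers": 0.6},{"translation": [0,0,0],"yaw": -0.44,"fingers": 0.6},{"translation": [0,0,0.01],"yaw": -0.54,"fingers": 0.6}]}}

```text
clock: 28.9
ee_pos: [506.6, 372.5, 203.3]
ee_rot: [0.0, 0.68, 0.734, 0.001]
force: [0.5, 0.9, 0.1]
width: 68.7
```

{"api": "arm_command", "payload": {"plan": [{"translation": [0,0,0],"yaw": 0,"fingers": 0.6},{"translation": [0,0,0],"yaw": 0,"fingers": 0.6},{"translation": [0,0,0],"yaw": 0,"fingers": 0.6}]}}

```text
clock: 29.15
ee_pos: [506.3, 371.7, 202.0]
ee_rot: [-0.0, 0.682, 0.731, -0.0]
force: [-0.1, -0.7, -0.0]
width: 68.5
```

Run:
```python
from h import *
c=lambda a,x,y,w,h,W,H:cv2.resize(a[y:y+h,x:x+w],(W,H),interpolation=cv2.INTER_CUBIC)
a=snap('side','s8')[:,:,::-1]
cv2.imwrite('pics/c10.png',c(a,180,190,130,150,520,600))
go(507,372,120,1.64)
```

```text
t 29.2 p [506.3 372.  202.3] x [-0.07   0.998  0.   ] y [0.998 0.07  0.   ] z [ 0.  0. -1.] F [-1.3 -0.4  1.2] w 68.08654620225732 q [-0.23  0.81 -0.8   1.59  0.66  1.03  0.41]
ang 1.64 d(m) [-0.      0.0007  0.0823] yaw 0.0
```

View pics/c10.png

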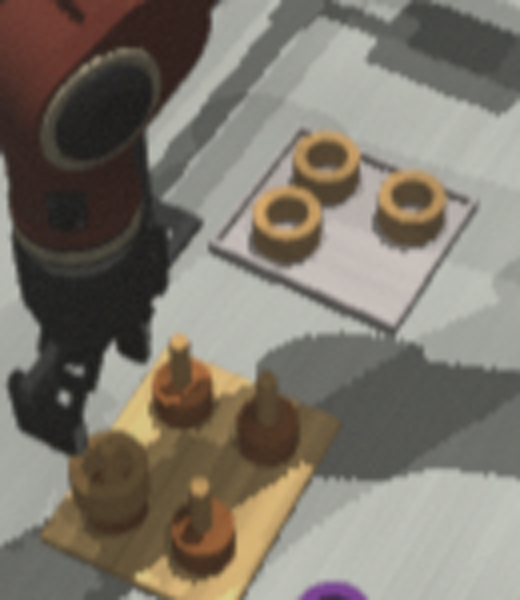

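Three rings lie flat in the tray. The last one is still on its post, with the gripper above it.

{"api": "arm_command", "payload": {"plan": [{"translation": [0,0,0.03],"yaw": 0,"fingers": 0.6},{"translation": [0,0,0.06],"yaw": 0,"fingers": 0.6},{"translation": [0,0,0.084],"yaw": 0,"fingers": 0.6},{"translation": [0,0,0.084],"yaw": 0,"fingers": 0.6},{"translation": [0,0,0.084],"yaw": 0,"fingers": -1}]}}

```text
clock: 29.62
ee_pos: [506.0, 371.7, 117.6]
ee_rot: [-0.0, 0.682, 0.732, -0.001]
force: [1.1, 1.1, 0.0]
width: 57.9
```

{"api": "arm_command", "payload": {"plan": [{"translation": [0,0,0],"yaw": 0,"fingers": -1},{"translation": [0,0,0],"yaw": 0,"fingers": -1},{"translation": [0,0,0],"yaw": 0,"fingers": -1},{"translation": [0,0,0],"yaw": 0,"fingers": -1},{"translation": [0,0,0],"yaw": 0,"fingers": -1}]}}

```text
clock: 30.03
ee_pos: [506.8, 372.4, 119.3]
ee_rot: [0.0, 0.682, 0.732, 0.001]
force: [0.4, -0.9, 3.5]
width: 49.5
```

{"api": "arm_command", "payload": {"plan": [{"translation": [0,0,-0.02],"yaw": 0,"fingers": -1},{"translation": [0,0,-0.045],"yaw": 0,"fingers": -1},{"translation": [0,0,-0.075],"yaw": 0,"fingers": -1},{"translation": [0,0,-0.1],"yaw": 0,"fingers": -1},{"translation": [0,0,-0.1],"yaw": 0,"fingers": -1}]}}

```text
clock: 30.45
ee_pos: [507.5, 374.6, 224.2]
ee_rot: [-0.0, 0.682, 0.732, 0.006]
force: [0.5, 1.2, 0.1]
width: 49.8
```

Run:
```python
from h import *
go(458,111,216,0)
```

```text
t 30.45 p [507.5 374.6 224.2] x [-0.071  0.997  0.008] y [0.997 0.071 0.008] z [ 0.008  0.008 -1.   ] F [0.5 1.2 0.1] w 49.815964833851936 q [-0.22  0.79 -0.82  1.57  0.64  1.06  0.43]
ang 1.642 d(m) [-0.2595 -0.0682  0.0056] yaw 1.642
```

{"api": "arm_command", "payload": {"plan": [{"translation": [-0.0256,-0.007,0],"yaw": 0.11,"fingers": -1},{"translation": [-0.051,-0.014,0],"yaw": 0.22,"fingers": -1},{"translation": [-0.077,-0.021,0],"yaw": 0.33,"fingers": -1},{"translation": [-0.1024,-0.028,0],"yaw": 0.44,"fingers": -1},{"translation": [-0.128,-0.035,0],"yaw": 0.55,"fingers": -1}]}}

```text
clock: 30.87
ee_pos: [480.0, 240.3, 217.7]
ee_rot: [0.0, 0.856, 0.517, -0.0]
force: [0.3, -1.3, -0.5]
width: 49.8
```

{"api": "arm_command", "payload": {"plan": [{"translation": [-0.0256,0.007,0],"yaw": 0.11,"fingers": -1},{"translation": [-0.051,0.015,0],"yaw": 0.22,"fingers": -1},{"translation": [-0.077,0.022,0],"yaw": 0.33,"fingers": -1},{"translation": [-0.1024,0.03,0],"yaw": 0.44,"fingers": -1},{"translation": [-0.128,0.037,0],"yaw": 0.55,"fingers": -1}]}}

```text
clock: 31.28
ee_pos: [453.9, 109.7, 217.9]
ee_rot: [0.0, 0.964, 0.265, 0.0]
force: [0.3, -0.4, -0.7]
width: 49.8
```

{"api": "arm_command", "payload": {"plan": [{"translation": [0,0,0],"yaw": 0.12,"fingers": -1},{"translation": [0,0,0],"yaw": 0.24,"fingers": -1},{"translation": [0,0,0],"yaw": 0.36,"fingers": -1},{"translation": [0,0,0],"yaw": 0.48,"fingers": -1},{"translation": [0,0,0],"yaw": 0.54,"fingers": -1}]}}

```text
clock: 31.7
ee_pos: [454.1, 111.1, 217.9]
ee_rot: [0.0, 1.0, -0.001, 0.0]
force: [-0.1, 0.0, -0.3]
width: 49.7
```

{"api": "arm_command", "payload": {"plan": [{"translation": [0,0,0.02],"yaw": 0,"fingers": -1},{"translation": [0,0,0.05],"yaw": 0,"fingers": -1},{"translation": [0,0,0.08],"yaw": 0,"fingers": -1},{"translation": [0,0,0.1],"yaw": 0,"fingers": -1},{"translation": [0,0,0.1],"yaw": 0,"fingers": -1}]}}

```text
clock: 32.12
ee_pos: [452.2, 110.6, 114.7]
ee_rot: [0.001, 1.0, 0.001, -0.004]
force: [0.1, 0.1, 0.7]
width: 50.0
```

Run:
```python
from h import *
go(456,111,84,0)
c=lambda a,x,y,w,h,W,H:cv2.resize(a[y:y+h,x:x+w],(W,H),interpolation=cv2.INTER_CUBIC)
a=snap('side','s9')[:,:,::-1]
cv2.imwrite('pics/c11.png',c(a,220,190,80,90,480,540))
```

```text
t 32.1167 p [452.2 110.6 114.7] x [ 1.     0.003 -0.008] y [ 0.003 -1.     0.002] z [-0.008 -0.002 -1.   ] F [0.1 0.1 0.7] w 50.01284710202154 q [-0.09  0.66 -0.29  2.12  0.44  0.43 -0.73]
ang 0.003 d(m) [ 0.004  -0.0005  0.0307] yaw 0.003
```

View pics/c11.png

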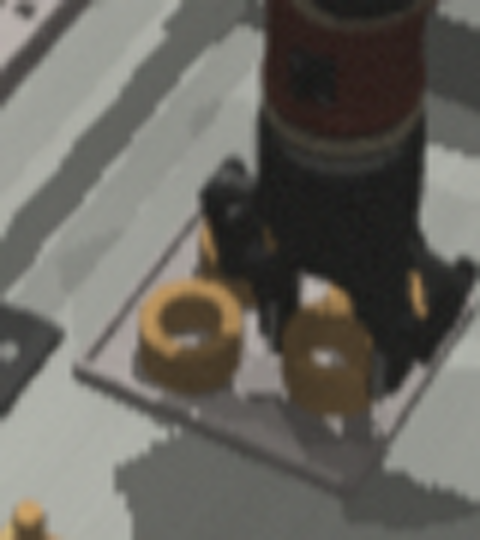

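The fourth ring is level in the jaws (330,360). I'll set it down.

{"api": "arm_command", "payload": {"plan": [{"translation": [0.002,0,0.012],"yaw": 0,"fingers": -1},{"translation": [0.002,0,0.024],"yaw": 0,"fingers": -1},{"translation": [0.002,0,0.031],"yaw": 0,"fingers": -1},{"translation": [0.002,0,0.035],"yaw": 0,"fingers": -1},{"translation": [0.002,0,0.035],"yaw": 0,"fingers": -1}]}}

```text
clock: 32.58
ee_pos: [456.7, 111.3, 83.5]
ee_rot: [-0.0, 1.0, 0.001, 0.0]
force: [0.1, 0.5, -0.2]
width: 49.8
```

{"api": "arm_command", "payload": {"plan": [{"translation": [0,0,0],"yaw": 0,"fingers": -1},{"translation": [0,0,0],"yaw": 0,"fingers": -1}]}}

```text
clock: 32.75
ee_pos: [456.8, 111.3, 83.6]
ee_rot: [-0.0, 1.0, 0.001, 0.001]
force: [-0.2, -0.1, 0.1]
width: 49.7
```

{"api": "arm_command", "payload": {"plan": [{"translation": [0,0,0],"yaw": 0,"fingers": 0.4},{"translation": [0,0,0],"yaw": 0,"fingers": 0.4},{"translation": [0,0,0],"yaw": 0,"fingers": 0.4},{"translation": [0,0,-0.01],"yaw": 0,"fingers": 0.4},{"translation": [0,0,-0.04],"yaw": 0,"fingers": 0.4}]}}

```text
clock: 33.17
ee_pos: [454.6, 110.6, 120.8]
ee_rot: [0.001, 1.0, 0.001, -0.004]
force: [0.8, -0.3, -0.3]
width: 59.7
```

{"api": "arm_command", "payload": {"plan": [{"translation": [0,0,-0.04],"yaw": 0,"fingers": 0},{"translation": [0,0,-0.08],"yaw": 0,"fingers": 0},{"translation": [0,0,-0.12],"yaw": 0,"fingers": 0},{"translation": [0,0,-0.16],"yaw": 0,"fingers": 0},{"translation": [0,0,-0.2],"yaw": 0,"fingers": 0}]}}

```text
clock: 33.58
ee_pos: [455.7, 110.9, 325.1]
ee_rot: [-0.0, 1.0, 0.001, -0.0]
force: [1.3, 0.6, -0.7]
width: 42.6
```

Run:
```python
from h import *
go(641.8,-155,332,1.592)
a=snap('side','s10')[:,:,::-1];np.save('/tmp/x',a)
```

```text
t 33.5833 p [455.7 110.9 325.1] x [ 1.     0.002 -0.   ] y [ 0.002 -1.    -0.   ] z [-0.  0. -1.] F [ 1.3  0.6 -0.7] w 42.58250762304882 q [ 0.1   0.35 -0.52  1.88  0.21  0.96 -0.51]
ang 0.002 d(m) [ 0.1855  0.2663 -0.007 ] yaw -1.59
```

{"api": "arm_command", "payload": {"plan": [{"translation": [0.018,0.026,-0.008],"yaw": -0.1,"fingers": 0},{"translation": [0.037,0.053,-0.008],"yaw": -0.2,"fingers": 0},{"translation": [0.056,0.08,-0.008],"yaw": -0.3,"fingers": 0},{"translation": [0.074,0.106,-0.008],"yaw": -0.4,"fingers": 0},{"translation": [0.093,0.133,-0.008],"yaw": -0.5,"fingers": 0}]}}

```text
clock: 34.05
ee_pos: [550.0, -23.0, 330.8]
ee_rot: [0.0, 0.968, 0.251, -0.0]
force: [-0.4, 0.5, 0.7]
width: 42.9
```

{"api": "arm_command", "payload": {"plan": [{"translation": [0.0035,0.032,0],"yaw": -0.11,"fingers": 0},{"translation": [0.007,0.064,0],"yaw": -0.22,"fingers": 0},{"translation": [0.0105,0.096,0],"yaw": -0.33,"fingers": 0},{"translation": [0.014,0.128,0],"yaw": -0.44,"fingers": 0},{"translation": [0.0175,0.161,0],"yaw": -0.55,"fingers": 0}]}}

```text
clock: 34.47
ee_pos: [642.9, -155.9, 330.3]
ee_rot: [-0.0, 0.863, 0.504, -0.0]
force: [1.0, 1.0, 0.3]
width: 42.7
```

{"api": "arm_command", "payload": {"plan": [{"translation": [0,0,0],"yaw": -0.11,"fingers": 0},{"translation": [0,0,0],"yaw": -0.22,"fingers": 0},{"translation": [0,0,0],"yaw": -0.33,"fingers": 0},{"translation": [0,0,0],"yaw": -0.44,"fingers": 0},{"translation": [0,0,0],"yaw": -0.54,"fingers": 0}]}}

```text
clock: 34.88
ee_pos: [642.3, -154.6, 330.1]
ee_rot: [-0.0, 0.698, 0.716, -0.0]
force: [-0.0, 0.2, 0.1]
width: 42.3
```

{"api": "arm_command", "payload": {"plan": [{"translation": [0,0,0],"yaw": 0,"fingers": 0},{"translation": [0,0,0],"yaw": 0,"fingers": 0}]}}

```text
clock: 35.05
ee_pos: [642.3, -154.6, 330.3]
ee_rot: [-0.0, 0.7, 0.714, -0.0]
force: [-0.7, -0.6, -0.7]
width: 42.8
```

Run:
```python
from h import *
go(641,-156,273,1.592)
c=lambda a,x,y,w,h,W,H:cv2.resize(a[y:y+h,x:x+w],(W,H),interpolation=cv2.INTER_CUBIC)
a=snap('side','s11')[:,:,::-1]; t=snap('top','t11')[:,:,::-1]
cv2.imwrite('pics/c12.png',np.hstack([c(a,215,95,80,80,400,400),c(t,130,190,160,160,400,400)]))
```

```text
t 35.05 p [ 642.3 -154.6  330.3] x [-0.019  1.     0.   ] y [ 1.     0.019 -0.001] z [-0.001  0.    -1.   ] F [-0.7 -0.6 -0.7] w 42.76373603966899 q [ 0.62  0.73 -0.82  1.33  0.53  1.3   1.38]
ang 1.589 d(m) [-0.0014 -0.0013  0.0573] yaw -0.003
```

View pics/c12.png

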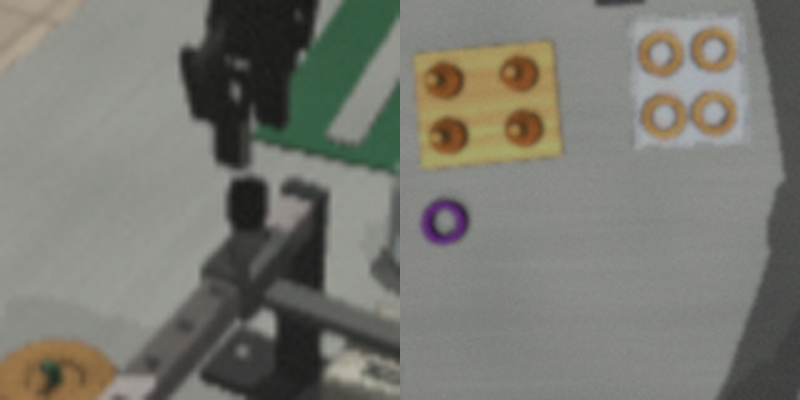

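All four rings lie in the tray (660,53; 713,48; 663,116; 714,113). The gripper is over the parked knob.

{"api": "arm_command", "payload": {"plan": [{"translation": [0,0,0.03],"yaw": 0,"fingers": 0},{"translation": [0,0,0.059],"yaw": 0,"fingers": 0},{"translation": [0,0,0.059],"yaw": 0,"fingers": 0},{"translation": [0,0,0.059],"yaw": 0,"fingers": -1},{"translation": [0,0,0.059],"yaw": 0,"fingers": -1}], "newtons": 70}}

```text
clock: 35.57
ee_pos: [642.8, -154.4, 273.1]
ee_rot: [0.0, 0.7, 0.714, 0.0]
force: [-1.2, -0.9, -3.5]
width: 23.1
```

{"api": "arm_command", "payload": {"plan": [{"translation": [0,0,0],"yaw": 0,"fingers": -1},{"translation": [0,0,0],"yaw": 0,"fingers": -1},{"translation": [0,0,0],"yaw": 0,"fingers": -1},{"translation": [0,0,0],"yaw": 0,"fingers": -1}]}}

```text
clock: 35.9
ee_pos: [642.8, -154.3, 272.9]
ee_rot: [0.0, 0.7, 0.714, 0.0]
force: [-0.7, -0.7, -0.9]
width: 22.9
```

{"api": "arm_command", "payload": {"plan": [{"translation": [0,0,-0.004],"yaw": 0,"fingers": -1},{"translation": [0,0,-0.008],"yaw": 0,"fingers": -1},{"translation": [0,0,-0.012],"yaw": 0,"fingers": -1},{"translation": [0,0,-0.013],"yaw": 0,"fingers": -1},{"translation": [0,0,-0.013],"yaw": 0,"fingers": -1}]}}

```text
clock: 36.32
ee_pos: [642.7, -154.4, 284.6]
ee_rot: [0.0, 0.7, 0.715, 0.0]
force: [2.2, 0.7, -8.0]
width: 23.3
```

Run:
```python
from h import *
go(637.2,85,285,1.592)
```

```text
t 36.3167 p [ 642.7 -154.4  284.6] x [-0.021  1.     0.   ] y [1.    0.021 0.   ] z [ 0.  0. -1.] F [ 2.2  0.7 -8. ] w 23.256344928152544 q [ 0.62  0.77 -0.81  1.4   0.56  1.21  1.35]
ang 1.592 d(m) [ 0.2395 -0.0004 -0.0003] yaw 0.0
```

Slide 240 mm along +y, gently at the end.

{"api": "arm_command", "payload": {"plan": [{"translation": [0.01,0,0],"yaw": 0,"fingers": -1},{"translation": [0.03,0,0],"yaw": 0,"fingers": -1},{"translation": [0.05,0,0],"yaw": 0,"fingers": -1},{"translation": [0.07,0,0],"yaw": 0,"fingers": -1},{"translation": [0.085,0,0],"yaw": 0,"fingers": -1}]}}

```text
clock: 36.73
ee_pos: [640.9, -68.6, 284.6]
ee_rot: [0.001, 0.699, 0.715, -0.0]
force: [2.5, -1.1, -7.7]
width: 22.9
```

{"api": "arm_command", "payload": {"plan": [{"translation": [0.015,0,0],"yaw": 0,"fingers": -1},{"translation": [0.035,0,0],"yaw": 0,"fingers": -1},{"translation": [0.055,0,0],"yaw": 0,"fingers": -1},{"translation": [0.075,0,0],"yaw": 0,"fingers": -1},{"translation": [0.085,0,0],"yaw": 0,"fingers": -1}]}}

```text
clock: 37.15
ee_pos: [639.0, 18.4, 285.1]
ee_rot: [0.0, 0.699, 0.715, 0.001]
force: [4.2, -0.8, -8.0]
width: 22.9
```

{"api": "arm_command", "payload": {"plan": [{"translation": [0.015,0,0],"yaw": 0,"fingers": -1},{"translation": [0.03,0,0],"yaw": 0,"fingers": -1},{"translation": [0.045,0,0],"yaw": 0,"fingers": -1},{"translation": [0.055,0,0],"yaw": 0,"fingers": -1},{"translation": [0.06,0,0],"yaw": 0,"fingers": -1}]}}

```text
clock: 37.57
ee_pos: [637.7, 78.1, 285.3]
ee_rot: [-0.0, 0.699, 0.715, 0.001]
force: [5.2, -1.4, -8.6]
width: 23.2
```

Run:
```python
from h import *
go(637.2,85.7,285,1.592)
```

```text
t 37.5667 p [637.7  78.1 285.3] x [-0.023  1.     0.002] y [1.    0.023 0.001] z [ 0.001  0.002 -1.   ] F [ 5.2 -1.4 -8.6] w 23.209179781765414 q [ 0.27  0.73 -0.8   1.46  0.54  1.18  0.99]
ang 1.594 d(m) [ 0.0076 -0.0003  0.0003] yaw 0.002
```

{"api": "arm_command", "payload": {"plan": [{"translation": [0.003,0,0],"yaw": 0,"fingers": -1},{"translation": [0.006,0,0],"yaw": 0,"fingers": -1},{"translation": [0.009,0,0],"yaw": 0,"fingers": -1},{"translation": [0.011,0,0],"yaw": 0,"fingers": -1},{"translation": [0.011,0,0],"yaw": 0,"fingers": -1}]}}

```text
clock: 37.98
ee_pos: [637.6, 85.7, 284.8]
ee_rot: [0.0, 0.7, 0.714, -0.0]
force: [5.4, -2.5, -8.0]
width: 23.1
```

{"api": "arm_command", "payload": {"plan": [{"translation": [0,0,0],"yaw": 0,"fingers": -1},{"translation": [0,0,0],"yaw": 0,"fingers": -1}]}}

```text
clock: 38.15
ee_pos: [637.6, 85.7, 284.9]
ee_rot: [0.0, 0.7, 0.714, -0.0]
force: [5.0, -1.4, -8.8]
width: 22.9
```

Run:
```python
from h import *
st()
```

```text
t 38.15 p [637.6  85.7 284.9] x [-0.02   1.    -0.001] y [1.   0.02 0.  ] z [ 0.    -0.001 -1.   ] F [ 5.  -1.4 -8.8] w 22.93560192642382 q [ 0.26  0.73 -0.79  1.45  0.54  1.18  0.97]
```

{"api": "arm_command", "payload": {"plan": [{"translation": [0,0,0.004],"yaw": 0,"fingers": -1},{"translation": [0,0,0.008],"yaw": 0,"fingers": -1},{"translation": [0,0,0.011],"yaw": 0,"fingers": -1},{"translation": [0,0,0.012],"yaw": 0,"fingers": -1},{"translation": [0,0,0.012],"yaw": 0,"fingers": -1}]}}

```text
clock: 38.57
ee_pos: [637.7, 85.8, 273.2]
ee_rot: [0.001, 0.7, 0.714, -0.0]
force: [3.6, -2.7, -3.9]
width: 23.2
```

{"api": "arm_command", "payload": {"plan": [{"translation": [0,0,0],"yaw": 0,"fingers": -1},{"translation": [0,0,0],"yaw": 0,"fingers": -1}]}}

```text
clock: 38.73
ee_pos: [637.6, 85.8, 273.4]
ee_rot: [0.001, 0.7, 0.714, -0.0]
force: [3.5, -2.8, -3.1]
width: 22.8
```

Run:
```python
from h import *
st()
```

```text
t 38.7333 p [637.6  85.8 273.4] x [-0.02   1.    -0.001] y [1.    0.02  0.001] z [ 0.001 -0.001 -1.   ] F [ 3.5 -2.8 -3.1] w 22.76973153077997 q [ 0.25  0.74 -0.79  1.47  0.55  1.16  0.97]
```

{"api": "arm_command", "payload": {"plan": [{"translation": [0,0,0],"yaw": 0,"fingers": 0},{"translation": [0,0,0],"yaw": 0,"fingers": 0},{"translation": [0,0,0],"yaw": 0,"fingers": 0},{"translation": [0,0,-0.03],"yaw": 0,"fingers": 0},{"translation": [0,0,-0.065],"yaw": 0,"fingers": 0}], "newtons": 40}}

```text
clock: 39.15
ee_pos: [635.7, 87.0, 336.4]
ee_rot: [-0.003, 0.699, 0.715, -0.003]
force: [0.5, 0.1, 0.1]
width: 42.5
```

{"api": "arm_command", "payload": {"plan": [{"translation": [-0.027,-0.014,0],"yaw": 0,"fingers": 0},{"translation": [-0.054,-0.029,0],"yaw": 0,"fingers": 0},{"translation": [-0.082,-0.043,0],"yaw": 0,"fingers": 0},{"translation": [-0.109,-0.057,0],"yaw": 0,"fingers": 0},{"translation": [-0.136,-0.072,0],"yaw": 0,"fingers": 0}]}}

```text
clock: 39.57
ee_pos: [567.3, -50.6, 338.7]
ee_rot: [-0.0, 0.699, 0.715, 0.001]
force: [0.1, 0.0, 0.9]
width: 42.6
```

{"api": "arm_command", "payload": {"plan": [{"translation": [-0.027,-0.014,0],"yaw": 0,"fingers": 0},{"translation": [-0.054,-0.029,0],"yaw": 0,"fingers": 0},{"translation": [-0.082,-0.043,0],"yaw": 0,"fingers": 0},{"translation": [-0.109,-0.057,0],"yaw": 0,"fingers": 0},{"translation": [-0.136,-0.072,0],"yaw": 0,"fingers": 0}]}}

```text
clock: 39.98
ee_pos: [498.6, -188.2, 338.7]
ee_rot: [-0.0, 0.699, 0.715, 0.001]
force: [-0.1, -1.2, -0.2]
width: 42.7
```

{"api": "arm_command", "payload": {"plan": [{"translation": [-0.027,-0.014,0],"yaw": -0.05,"fingers": -0.1},{"translation": [-0.054,-0.029,0],"yaw": -0.1,"fingers": -0.1},{"translation": [-0.082,-0.043,0],"yaw": -0.15,"fingers": -0.1},{"translation": [-0.109,-0.057,0],"yaw": -0.2,"fingers": -0.1},{"translation": [-0.136,-0.072,0],"yaw": -0.2,"fingers": -0.1}]}}

```text
clock: 40.4
ee_pos: [429.8, -325.8, 338.7]
ee_rot: [0.0, 0.623, 0.782, 0.001]
force: [-0.2, -0.1, -0.6]
width: 38.4
```

{"api": "arm_command", "payload": {"plan": [{"translation": [0,0,0.03],"yaw": 0,"fingers": -0.1},{"translation": [0,0,0.06],"yaw": 0,"fingers": -0.1},{"translation": [0,0,0.1],"yaw": 0,"fingers": -0.1},{"translation": [0,0,0.14],"yaw": 0,"fingers": -0.1},{"translation": [0,0,0.14],"yaw": 0,"fingers": -0.1}]}}

```text
clock: 40.82
ee_pos: [426.3, -324.0, 192.0]
ee_rot: [-0.007, 0.624, 0.781, -0.001]
force: [-1.3, 0.1, -0.5]
width: 38.5
```

Run:
```python
from h import *
go(431.5,-326.5,132,1.79)
a=snap('side','s12')[:,:,::-1]; g=cv2.cvtColor(a.copy(),cv2.COLOR_BGR2GRAY)
for z in(228,237): print(z,proj('side',[637.6,85.5,z]))
u,v=proj('side',[637.6,85.5,214]); u=round(u); v=round(v); print(v-12,g[v-12:v+14,u])
```

```text
t 40.8167 p [ 426.3 -324.   192. ] x [-0.221  0.975  0.011] y [ 0.975  0.221 -0.01 ] z [-0.012  0.008 -1.   ] F [-1.3  0.1 -0.5] w 38.46981611342295 q [ 1.12  0.72 -0.83  1.86  0.67  0.88  1.75]
ang 1.793 d(m) [-0.0043  0.0051  0.0599] yaw 0.003
228 (np.float64(223.06993050220723), np.float64(176.41527611500618))
237 (np.float64(222.9035439608875), np.float64(174.03102745223387))
168 [ 71  82  97 100  86  74  59  45  35  38  36  36  34  29  29  25  30  30
  39  53  61  60  59  59  61  67]
```

{"api": "arm_command", "payload": {"plan": [{"translation": [0,0,0],"yaw": 0,"fingers": -0.1},{"translation": [0,0,0],"yaw": 0,"fingers": -0.1},{"translation": [0,0,0],"yaw": 0,"fingers": -0.1}]}}

```text
clock: 41.12
ee_pos: [431.8, -326.1, 200.8]
ee_rot: [0.003, 0.625, 0.781, 0.0]
force: [0.7, -0.1, 0.9]
width: 38.5
```

Run:
```python
from h import *
go(432,-326.5,132,1.79)
```

```text
t 41.1167 p [ 431.8 -326.1  200.8] x [-0.22   0.976 -0.004] y [0.976 0.22  0.004] z [ 0.005 -0.003 -1.   ] F [ 0.7 -0.1  0.9] w 38.52056337688596 q [ 1.12  0.71 -0.83  1.85  0.67  0.89  1.75]
ang 1.792 d(m) [-0.0002 -0.0002  0.0688] yaw 0.002
```

{"api": "arm_command", "payload": {"plan": [{"translation": [0,0,0.03],"yaw": 0,"fingers": -0.1},{"translation": [0,0,0.06],"yaw": 0,"fingers": -0.1},{"translation": [0,0,0.069],"yaw": 0,"fingers": -0.1},{"translation": [0,0,0.069],"yaw": 0,"fingers": -1},{"translation": [0,0,0.069],"yaw": 0,"fingers": -1}]}}

```text
clock: 41.53
ee_pos: [430.9, -329.7, 130.0]
ee_rot: [0.003, 0.625, 0.781, -0.002]
force: [4.6, -14.4, -9.3]
width: 15.5
```

{"api": "arm_command", "payload": {"plan": [{"translation": [0,0,0],"yaw": 0,"fingers": -1},{"translation": [0,0,0],"yaw": 0,"fingers": -1},{"translation": [0,0,0],"yaw": 0,"fingers": -1},{"translation": [0,0,0],"yaw": 0,"fingers": -1}]}}

```text
clock: 41.87
ee_pos: [430.9, -330.5, 130.2]
ee_rot: [0.003, 0.627, 0.779, -0.001]
force: [2.8, -7.1, -10.9]
width: 13.3
```

Run:
```python
from h import *
s,r=st();print(s['ft_torque'])
```

```text
t 41.8667 p [ 430.9 -330.5  130.2] x [-0.214  0.977 -0.007] y [0.977 0.215 0.002] z [ 0.004 -0.006 -1.   ] F [  2.8  -7.1 -10.9] w 13.327869561909829 q [ 1.07  0.8  -0.74  1.9   0.79  0.75  1.66]
[-1.41012327 -0.49887103 -0.2698872 ]
```

{"api": "arm_command", "payload": {"plan": [{"translation": [-0.003,0,0],"yaw": 0,"fingers": -1},{"translation": [-0.003,0,0],"yaw": 0.11,"fingers": -1},{"translation": [-0.003,0,0],"yaw": 0.22,"fingers": -1},{"translation": [-0.003,0,0],"yaw": 0.33,"fingers": -1},{"translation": [-0.003,0,0],"yaw": 0.44,"fingers": -1}]}}

```text
clock: 42.28
ee_pos: [431.2, -330.7, 130.2]
ee_rot: [0.002, 0.782, 0.623, -0.0]
force: [0.6, -3.8, -6.1]
width: 13.7
```

{"api": "arm_command", "payload": {"plan": [{"translation": [0,0,0],"yaw": 0.11,"fingers": -1},{"translation": [0,0,0],"yaw": 0.22,"fingers": -1},{"translation": [0,0,0],"yaw": 0.33,"fingers": -1},{"translation": [0,0,0],"yaw": 0.44,"fingers": -1},{"translation": [0,0,0],"yaw": 0.55,"fingers": -1}]}}

```text
clock: 42.7
ee_pos: [431.3, -330.6, 130.1]
ee_rot: [0.002, 0.922, 0.388, 0.001]
force: [0.8, -4.0, -7.6]
width: 13.1
```

{"api": "arm_command", "payload": {"plan": [{"translation": [0,0,0],"yaw": 0.1,"fingers": -1},{"translation": [0,0,0],"yaw": 0.2,"fingers": -1},{"translation": [0,0,0],"yaw": 0.27,"fingers": -1},{"translation": [0,0,0],"yaw": 0.27,"fingers": -1},{"translation": [0,0,0],"yaw": 0.27,"fingers": -1}]}}

```text
clock: 43.12
ee_pos: [431.4, -330.6, 130.1]
ee_rot: [0.002, 0.965, 0.263, 0.001]
force: [0.5, -5.5, -4.9]
width: 13.1
```

Run:
```python
from h import *
s,r=st();print(s['ft_torque'],np.arctan2(r[1,0],r[0,0]), 'bar', np.arctan2(r[1,0],r[0,0])-np.pi/2)
```

```text
t 43.1167 p [ 431.4 -330.6  130.1] x [0.862 0.508 0.001] y [ 0.508 -0.862  0.004] z [ 0.002 -0.003 -1.   ] F [ 0.5 -5.5 -4.9] w 13.051506959961065 q [ 0.87  0.72 -0.41  1.9   0.47  0.61  0.7 ]
[-1.1287354  -0.14419738 -0.04714305] 0.5324603841838711 bar -1.0383359426110255
```

{"api": "arm_command", "payload": {"plan": [{"translation": [0,0,0],"yaw": 0,"fingers": 0},{"translation": [0,0,0],"yaw": 0,"fingers": 0},{"translation": [0,0,0],"yaw": 0,"fingers": 0},{"translation": [0,0,0],"yaw": 0,"fingers": 0},{"translation": [0,0,-0.04],"yaw": 0,"fingers": 0}]}}

```text
clock: 43.53
ee_pos: [427.4, -326.4, 163.2]
ee_rot: [-0.006, 0.965, 0.264, -0.005]
force: [-1.0, -0.7, -0.6]
width: 42.8
```

{"api": "arm_command", "payload": {"plan": [{"translation": [0,0,-0.04],"yaw": 0,"fingers": 0},{"translation": [0,0,-0.08],"yaw": 0,"fingers": 0},{"translation": [0,0,-0.12],"yaw": 0,"fingers": 0},{"translation": [0,0,-0.15],"yaw": 0,"fingers": 0},{"translation": [0,0,-0.15],"yaw": 0,"fingers": 0}]}}

```text
clock: 43.95
ee_pos: [433.9, -329.0, 326.2]
ee_rot: [0.005, 0.965, 0.264, 0.005]
force: [1.1, 0.1, -0.1]
width: 42.6
```

{"api": "arm_command", "payload": {"plan": [{"translation": [-0.02,0.035,0],"yaw": 0,"fingers": 0},{"translation": [-0.04,0.07,0],"yaw": 0,"fingers": 0},{"translation": [-0.06,0.105,0],"yaw": 0,"fingers": 0},{"translation": [-0.08,0.14,0],"yaw": 0,"fingers": 0},{"translation": [-0.09,0.155,0],"yaw": 0,"fingers": 0}]}}

```text
clock: 44.37
ee_pos: [429.6, -513.6, 317.4]
ee_rot: [0.001, 0.966, 0.26, -0.001]
force: [-0.7, -1.1, -0.2]
width: 42.9
```

Run:
```python
from h import *
st()
c=lambda a,x,y,w,h,W,H:cv2.resize(a[y:y+h,x:x+w],(W,H),interpolation=cv2.INTER_CUBIC)
a=snap('side','s13')[:,:,::-1]; t=snap('top','t13')[:,:,::-1]
cv2.imwrite('pics/c13.png',np.vstack([np.hstack([c(a,195,150,110,82,400,298),c(a,315,145,55,41,400,298)]),np.hstack([c(t,200,140,110,82,400,298),c(t,350,205,80,60,400,298)])]))
```

```text
t 44.3667 p [ 429.6 -513.6  317.4] x [ 0.865  0.502 -0.003] y [ 0.502 -0.865  0.001] z [-0.002 -0.002 -1.   ] F [-0.7 -1.1 -0.2] w 42.913153223693094 q [ 1.11  0.68 -0.51  1.33  0.34  1.22  1.1 ]
```

View pics/c13.png

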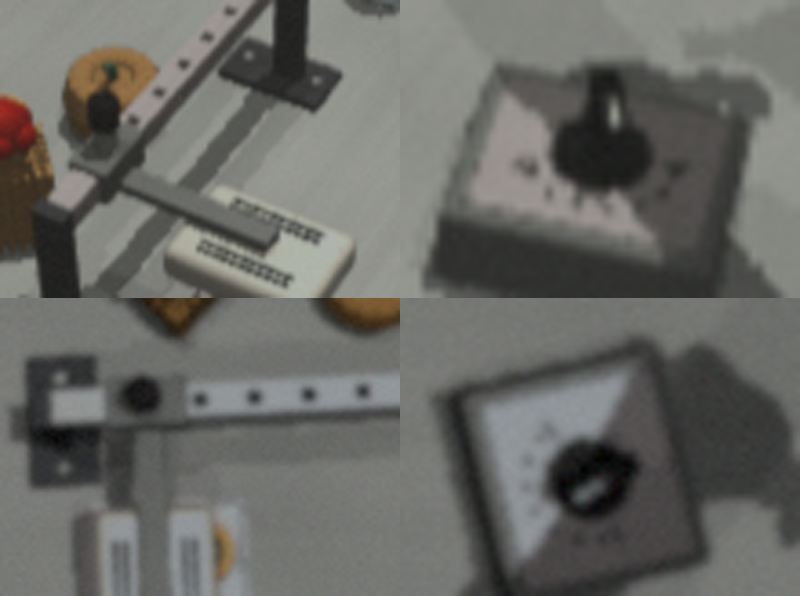

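Run:
```python
from h import *
c=lambda a,x,y,w,h,W,H:cv2.resize(a[y:y+h,x:x+w],(W,H),interpolation=cv2.INTER_CUBIC)
a=cv2.imread('pics/s13.png'); t=cv2.imread('pics/t13.png')
cv2.imwrite('pics/c14.png',np.hstack([c(a,190,180,140,200,400,571),c(t,130,180,170,243,400,571)]))
```

```text
(no output)
```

View pics/c14.png

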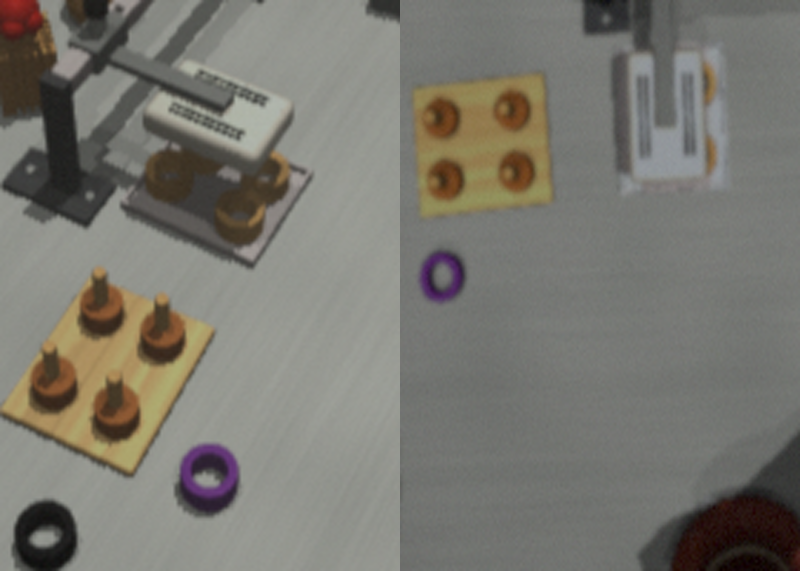

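The posts are empty and all four rings lie flat in the tray under the lamp, which is centred over them. The look-alikes haven't moved. I'm handing in.

```bash
python3 -c "
from h import *
st(); print(sign_off())"
```

```text
t 44.4667 p [ 429.4 -512.4  316.8] x [ 0.865  0.502 -0.002] y [ 0.502 -0.865 -0.001] z [-0.002 -0.    -1.   ] F [-0.8  0.9 -0.1] w 42.58456037576175 q [ 1.11  0.68 -0.51  1.33  0.34  1.21  1.1 ]
the job is handed in; nothing more can be done
None
```

The whole job was done in the order asked and handed in at about 44 s. `sign_off` gave no verdict.

- **Selector off:** I turned it back five clicks to the anticlockwise end stop. A picture showed its mark pointing along the box's −x.
- **Lamp parked:** I moved the carriage to the hole at 0. Knob height and spring force there both matched the plunger being home.
- **Rings:** All four were present and are now flat, two by two, in the tray. The last pictures show them there, with the posts empty and the black and purple look-alikes in place.
- **Lamp back:** The carriage is in the hole at 0.24, about 2 mm off the tray's middle along the rail. The plunger reads home (about 3 N of spring pull, and knob height in the side view).
- **Selector set:** I turned it 1.26 rad clockwise by the measured tool angle, and its mark points towards the third click.

**Checks that disagreed:** The first ring looked tilted in the jaws, but a closer look and its place in the tray showed it flat. On the last turn the selector's axis sat about 4 mm from my first estimate. That only gave a brief side force of about 15 N, and I corrected for it. At the end the lamp hood partly hides the rings at the back.

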